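# Clamp the lens cell with the removable crank

### The arm

A 6-joint arm with a two-finger parallel gripper is mounted at the origin on the work surface. World frame = base frame: x ahead of the robot, y to its left, z up, the work surface at z = 0. Lengths are in mm, angles in rad, forces in N, time in s.
With the tool pointing down it reaches from about 350 to 775 mm from the base axis. Payload 7.3 kg.
Tool frame: the origin (TCP) lies at the very end of the fingers, on their centre line; the grasp point (between the pads) lies 19 mm behind it (pinch_z is the distance from the TCP to the grasp point, in mm); z points along the fingers, y is the direction in which the jaws open and shut (so a half turn about z gives the same grasp; the last joint's range is limited). The gripper opens to 92 mm and grips with 3 to 60 N. Pads are 19 mm wide; open, the fingers measure 130 mm over their backs; the gripper's body (75 mm by 190 mm) begins 47 mm behind the grasp point.
Start: joints at [1.148, 0.342, 1.524, -0, 1.275, -0.146], TCP at [143.456, 505.04, 226.741] pointing down, gripper open.
Joint ranges: [-2.53, 2.53], [-0.77, 2.02], [0.04, 2.7], [-1, 4.14], [0.28, 2.66], [-3.11, 3.11]. Speed limits (rad/s): [2.57, 2.57, 3.14, 3.14, 3.14, 3.14].

### API

Orientations are given as [roll, pitch, yaw] about the fixed x, y, z axes, in that order (R = Rz(yaw) Ry(pitch) Rx(roll)).
In Python, from plant import * gives the robot as it stands.
- The arm moves only by the tool step_arm, never from a script. Its argument "moves" is one flat list of numbers, 7 for each row, row after row: the shift along the tool's x, y, z scaled (see below), then the turn, a rotation vector about the tool's x, y, z scaled (see below), then the closure, from -1 (fully open) to 1 (shut). A call has 1 to 8 rows; each row shifts and turns the pose as measured when the row begins, along the tool's axes as they then stand; what a row does not reach is not made up. The controller multiplies each number of a shift by 2 cm and each number of a turn by 4 degrees. A row lasts 1/12 s, in which the tool goes at most 41.7 mm and 7.16 degrees, less where a joint would pass 70% of its speed; a pose out of reach is approached as far as the arm can. A call with a number of a shift or a turn outside -1 to 1 is refused whole. A call with a gripper value outside its range is refused whole. The fingers move at their own pace and stop on an object; the grip force is fixed at half the most. Time passes only in rows, so rows that do not move let the fingers close. It gives the time, the measured TCP pose, the force and the opening at its end, in the units of the state.
- get_obs(): the state, without advancing time (a new reading comes with each control period).
- capture(name): name is "scene" or "side" or "wrist"; returns the picture (420x560x3 uint8, red, green, blue); there is no depth.
- get_calibration(name): a dict with "mtx" (3x3 intrinsics, pixels), "eye" and "orientation" of the camera in the world; the wrist camera has in their place "mount" (4x4, takes a point from camera to tool coordinates, whose origin is the TCP and whose axes are the flange's). Camera axes: x right, y down, z forward; pixel columns grow to the right and rows downward; lengths in mm; the calibration is good to about 2 mm. A picture is of the moment at which its call begins: read the wrist's pose just before it. get_calibration takes no time and is no camera call.
- close_job(): hands the job in, once; it reports no verdict.
The state is a dict: "time": time; "joint_positions": joint angles; "dq": joint speeds; "tau": joint torques, N m; "tool_pos": TCP position; "tcp_rot": TCP orientation; "contact_force": force on the tool from outside, world axes, zero at the start; "moment": the same for the moment, N m; "grip_width": finger opening in mm.
Only numpy, scipy, OpenCV 4.12 (cv2) and the standard library are available. Lean on these libraries where they do the work, as an engineer would, in place of code of your own. Each camera call takes 0.05 s, during which the arm holds its last target.

### The job

Take the crank off its blue stand, fit it fully home on the square brass shaft of the clamping fixture and turn it clockwise (seen from above) until the red finger presses the lens cell firmly against the brass stop pins of the black fence; feel for it and do not force it. Then lift the crank off, leaving the cell clamped, and put it gently back upright over the stub of its stand. Turn the clamp with the crank only, and leave everything else on the bench where it is.

Things in the scene. Friction and masses are not known exactly. Their poses are not given: they have to be found in the camera images.
- crank: Removable balanced crank, 0.28 kg, upright on its hub. Origin: centre of the hub's underside; z up, x towards the red knob. Hub: steel block 32 x 32 mm, 34 mm tall; square socket open below, 19.6 mm wide, 26 mm deep, sides along x and y, mouth chamfered 2 mm. Flat arm 12 mm wide, 30 to 38 mm high, to the knob at x = +70 mm; counterweight 28 mm across, 24 to 50 mm high, at x = -46 mm.
- knob_mid (a point): Middle of the crank's upright red knob, 58.5 mm above the crank's origin: a cylinder 18 mm across and 40 mm tall which spins freely on its own axis, 70 mm from the hub axis. Pinch it from above to turn the crank.
- crank_grip (a point): Middle of the crank's black grip block on top of the hub, 51 mm above the crank's origin on the hub axis, axes as the crank's. The block is 24 mm (x) by 18 mm (y), from 34 to 68 mm above the origin (it stands on the 32 mm wide hub). Carry the crank by it, gripping across y; the centre of mass is near this axis.
- finger_tip (a point): Centre of the upright, freely turning orange roller on the end of the red finger: 16 mm across, 21 to 39 mm above the bench, 45 mm from the spindle axis. Firm clamping is 8 to 14 N of finger on cell, which takes 5 to 9 N at the crank's knob on top of what plain turning takes; more than 20 N on the cell damages it.
- stand: Fixed blue parking stand, 75 x 75 mm, 10 mm thick, origin under its centre. A round steel stub 15 mm across rises at the centre from 10 to 25 mm height (top 3 mm slimmer). The parked crank sits with its hub over the stub, underside on the plate (crank origin 10 mm above the stand's origin), at any yaw.
- fixture: Fixed aluminium clamping fixture: plate 160 x 146 x 12 mm, from -66 to +94 mm in its x and -67 to +79 mm in its y. Origin: on the bench, on the spindle axis. The lens cell lies in a channel along x, centred at y = +45 mm, between low guides.
- spindle: Turning spindle of the fixture. Origin: on its upright axis at bench height; x along the red finger, z up. Stiff to turn (0.28 N m all the way, about 4 N at the knob); stays where it is left. Must turn clockwise seen from above, 1.7 to 2.8 rad from the start, till the finger points roughly along the fixture's +y and has slid the cell in +x to the stop pins; then resistance rises steeply.
- shaft_foot (a point): Foot of the brass square shaft, on the spindle axis, 46 mm above the bench, on a flange 40 mm across; axes as the spindle's. The crank's origin is here when fully home. Shaft 18 mm wide, sides along the spindle's x and y, 20 mm tall (top 3 mm only 15 mm wide). The crank fits in any of four ways, with about 0.09 rad of play either way; over 150 N between crank and shaft is too much.
- fence: Fixed black fence block, 14 mm (x) by 56 mm (y) by 34 mm high, on the fixture plate. Origin: centre of its underside, 12 mm above the bench. Two brass stop pins 12 mm across, 18 mm above the plate, stick out of its -x face by a setting of 2 to 24 mm that is not measured: the cell is clamped against their ends.
- lens_cell: Loose blue lens cell, block 36 mm (x) by 34 mm (y) by 40 mm high, 0.16 kg, with a brass-ringed lens across y. Origin: centre of its underside, on the plate 12 mm above the bench. Starts 3 to 32 mm short of the stop pins; the finger slides it home. Fragile, not to be touched by the robot.
- post: Bystander: steel post, 32 mm across, 50 mm tall, origin under its centre.
- spare_lens: Bystander: square black lens mount 16 x 46 x 50 mm, origin under its centre.
- drops: Bystander: amber dropper bottle 36 mm across, 75 mm tall, origin under its centre.
- driver: Bystander: screwdriver 150 mm long lying along its x.
- cap_cup: Bystander: white dish 70 mm across, 30 mm high, origin under its centre.
- dust_cap: Bystander: yellow cap 40 mm across, 14 mm high, origin under its centre.
Not all that is in view belongs to the job. Of the things like the crank, leave any that is brown or pink; of the rest the larger one is meant.

How it is judged (in metres and radians):
On the way, in this order (a step that is already met when the one before it is completed fails the run):
1. the crank is fully home on the square shaft (horizontal distance between crank and shaft_foot below 0.004 m and z of crank in the frame of shaft_foot below 0.004 m and angle between the z axis of crank and the z axis of spindle, either way round below 0.08 rad), for 0.2 s.
2. turned with the seated crank, the finger presses the resting cell against its stop with over 6 N (all of step 1 and contact force between spindle and lens_cell above 6 N and linear speed of lens_cell below 0.01 m/s), for 0.2 s.
At the end, for the whole second after the job is handed in: The crank stands at rest over the stub of its stand (within 6 mm of the centre, underside within 4 mm of the plate, tilted under 0.1 rad); the cell is upright and still clamped: finger on cell over 2 N; cell at rest (horizontal distance between crank and stand below 0.006 m and z of crank in the frame of stand below 0.014 m and angle between crank's own z axis and vertical below 0.1 rad and linear speed of crank below 0.02 m/s and contact force between spindle and lens_cell above 2 N and linear speed of lens_cell below 0.01 m/s and angle between lens_cell's own z axis and vertical below 0.06 rad); the robot touches nothing.
It fails at once if the finger presses the cell with more than 20 N (contact force between spindle and lens_cell above 20 N).
It fails at once if the robot itself, or the crank, knocks the lens cell (over 2 N), or the robot touches the spindle or its finger (over 3 N) (contact force between any of the fingers, the arm and spindle above 3 N or contact force between any of the fingers, the arm, crank and lens_cell above 2 N).
It fails at once if the crank is forced on the shaft or wrenched (over 150 N between them), or slammed on its stand (over 40 N) (contact force between crank and spindle above 150 N or contact force between crank and stand above 40 N).
It fails at once if the crank is tipped over or dropped (angle between crank's own z axis and vertical above 0.6 rad or height (world z) of crank below 0.005 m).
It fails at once if a bystander is moved by more than 15 mm (distance of any of post, spare_lens, drops, driver, cap_cup, dust_cap from where it was at the start of the episode above 0.015 m).
It also fails if it takes over 72 s, if anything falls off the work surface, if the arm or the gripper's body presses on something with over 40 N, if the wrist force passes 120 N, or if a joint passes its speed limit or range.

## Working session

There is one attempt and no reset: what is moved stays moved. The work goes in short steps, Python scripts to look and compute and a tool call to move; the robot and the scene stay as the last step left them, time stands still between calls to the robot, and variables do not carry over. Pictures are saved under pics/ and viewed, and the job is handed in when it is done.

Besides the shell and the picture viewer there is one more tool, called after "Request:" as a command line: name --argument value ..., lists and objects as JSON in quotes. step_arm: Moves the arm, as the interface text tells. Shifts and turns lie within -1 to 1; 1 stands for 2 cm of shift or 4 degrees of turn. Its arguments: {"type":"object","properties":{"moves":{"type":"array"}},"required":["moves"]}

```bash
ls; mkdir -p pics; cat > h.py <<'E'
from plant import *
import numpy as np, cv2
from scipy.spatial.transform import Rotation as R
def snap(n,f):
    im=np.array(capture(n)); cv2.imwrite('pics/'+f,im[:,:,::-1]); return im
E
python3 - <<'E'
from h import *
o=get_obs();print(o)
for n in ['scene','side','wrist']:
    print(n,get_calibration(n))
    snap(n,n+'0.png')
E
```

```text
pics
{'time': 0.0, 'joint_positions': array([ 1.14801901e+00,  3.42749201e-01,  1.52505092e+00,  4.09201547e-05,
        1.27537720e+00, -1.46006881e-01]), 'dq': array([ 1.56761859e-04,  9.31629418e-04,  1.32877242e-03, -1.22367230e-03,
        3.37195711e-04, -3.55039680e-05]), 'tau': array([-3.94624039e-04, -4.31230259e+01, -2.44220066e+01,  7.17854965e-02,
        5.58582775e-02, -1.40252309e-04]), 'tool_pos': array([143.25440471, 504.64621812, 226.0193842 ]), 'tcp_rot': array([-3.14003054e+00, -2.69263836e-04,  2.86481006e+00]), 'contact_force': array([-0.15156969,  0.5801642 , -0.13394697]), 'moment': array([ 0.01114352, -0.00687089, -0.02607721]), 'grip_width': 91.48685899766758}
scene {'mtx': array([[403.42807593,   0.        , 286.65007573],
       [  0.        , 403.42807593, 204.46199066],
       [  0.        ,   0.        ,   1.        ]]), 'eye': array([1317.90830936,   56.70641987,  589.41474256]), 'orientation': array([-2.17322589,  0.00429031,  1.62684474])}
side {'mtx': array([[389.94021801,   0.        , 277.7188119 ],
       [  0.        , 389.94021801, 199.38141723],
       [  0.        ,   0.        ,   1.        ]]), 'eye': array([384.45488215, 955.77649158, 624.11322149]), 'orientation': array([-2.06881446,  0.02570585, -2.98098958])}
wrist {'mtx': array([[341.65193506,   0.        , 274.78028177],
       [  0.        , 341.65193506, 202.00468035],
       [  0.        ,   0.        ,   1.        ]]), 'mount': array([[ 8.59565317e-04, -9.52327023e-01, -3.05077863e-01,
         8.34172492e+01],
       [ 9.99998779e-01,  4.20339107e-04,  1.50539921e-03,
         2.98904292e-01],
       [-1.30539620e-03, -3.05078785e-01,  9.52326221e-01,
        -1.57203162e+02],
       [ 0.00000000e+00,  0.00000000e+00,  0.00000000e+00,
         1.00000000e+00]])}
```

View pics/scene0.png

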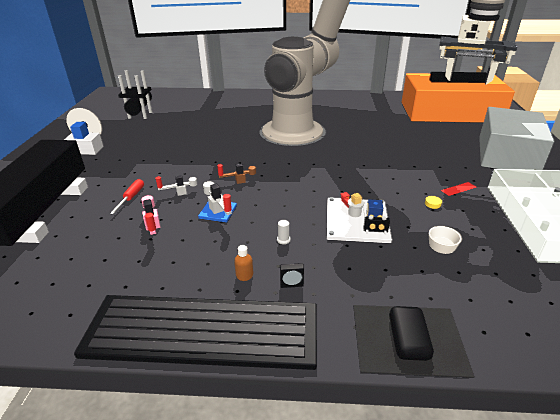

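View pics/side0.png

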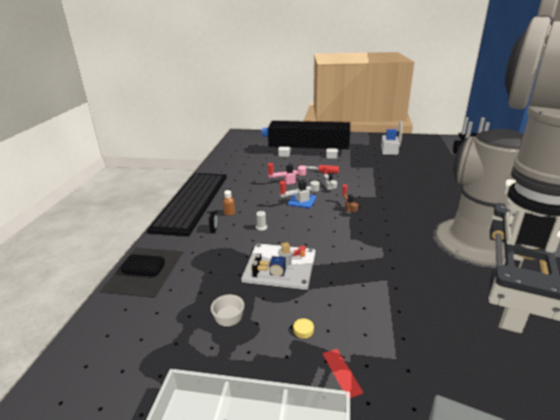

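View pics/wrist0.png

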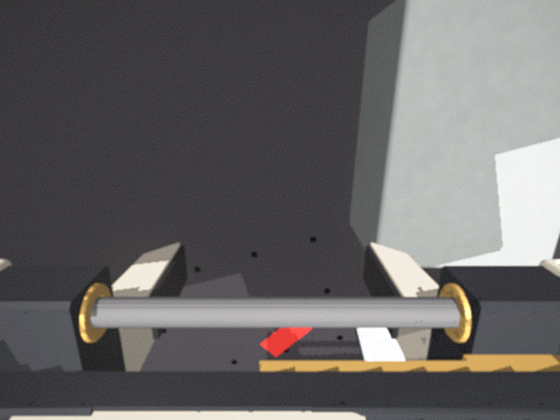

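```bash
python3 - <<'E'
import cv2,numpy as np
a=cv2.imread('pics/scene0.png');b=cv2.imread('pics/side0.png')
A=cv2.resize(a[150:260,130:290],(800,550),interpolation=cv2.INTER_CUBIC)
B=cv2.resize(b[150:230,250:370],(800,533),interpolation=cv2.INTER_CUBIC)
C=cv2.resize(a[180:260,310:410],(750,600),interpolation=cv2.INTER_CUBIC)
D=cv2.resize(b[225:305,220:340],(800,533),interpolation=cv2.INTER_CUBIC)
for n,i in zip('ABCD',(A,B,C,D)): cv2.imwrite(f'pics/crop{n}.png',i)
E
```

```text
(no output)
```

View pics/cropA.png

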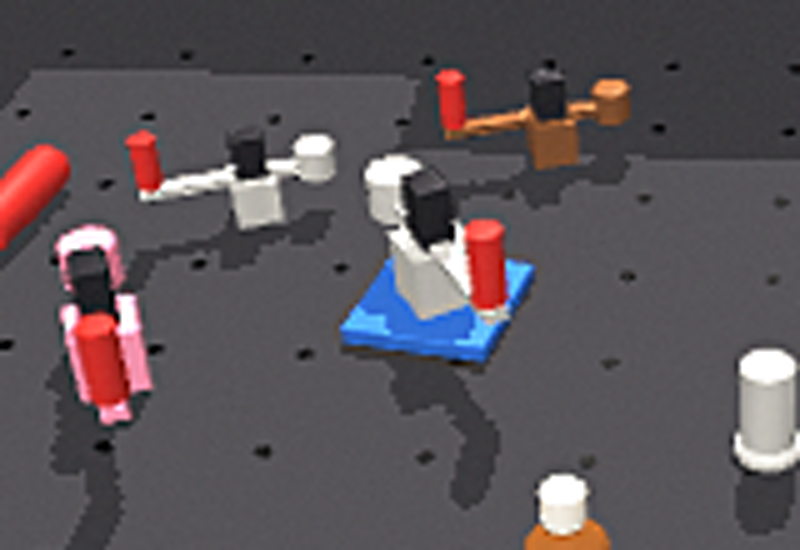

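View pics/cropB.png

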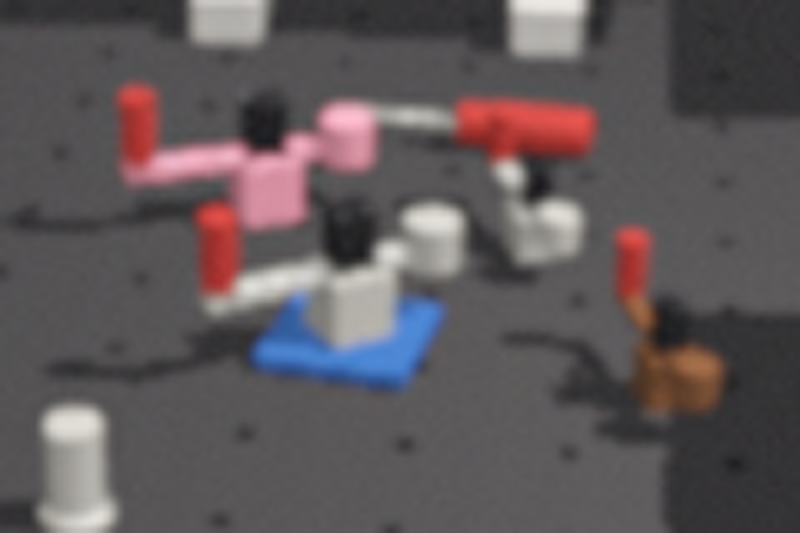

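View pics/cropC.png

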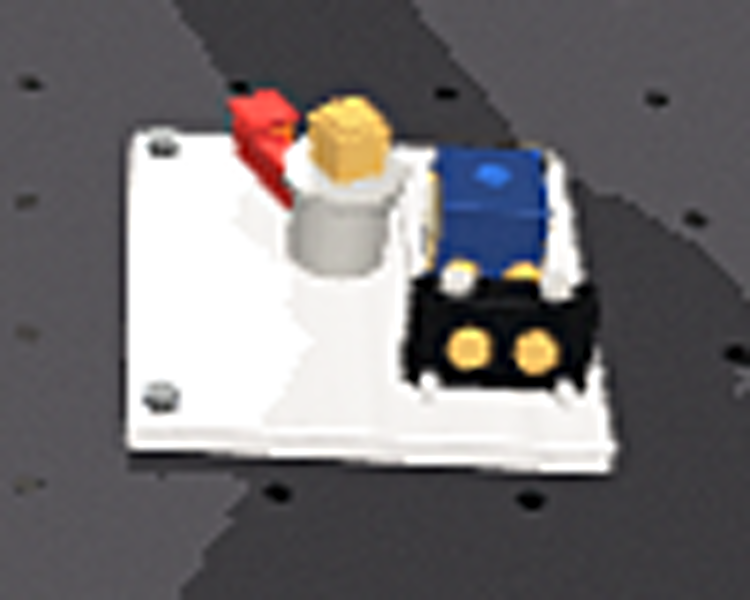

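View pics/cropD.png

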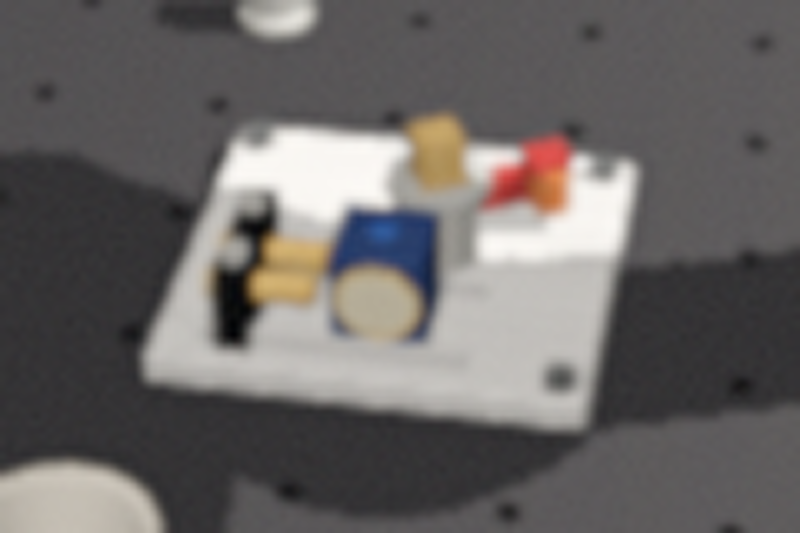

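```bash
cat >> h.py <<'E'
def ray(n,px,obs=None):
    c=get_calibration(n);K=c['mtx']
    if n=='wrist':
        T=np.eye(4);T[:3,:3]=R.from_euler('xyz',obs['tcp_rot']).as_matrix();T[:3,3]=obs['tool_pos'];M=T@c['mount']
        Rm,e=M[:3,:3],M[:3,3]
    else: Rm,e=R.from_euler('xyz',c['orientation']).as_matrix(),np.array(c['eye'])
    d=Rm@np.linalg.inv(K)@np.array([px[0],px[1],1.]);return e,d/np.linalg.norm(d)
def onz(r,z): e,d=r;return e+d*(z-e[2])/d[2]
def tri(rs):
    A=sum(np.eye(3)-np.outer(d,d) for e,d in rs);b=sum((np.eye(3)-np.outer(d,d))@e for e,d in rs)
    p=np.linalg.solve(A,b);return p,[np.linalg.norm((np.eye(3)-np.outer(d,d))@(p-e)) for e,d in rs]
E
python3 - <<'E'
from h import *
P={'knobtop':((227,195.6),(282.25,181.5)),'griptop':((215,185.6),(302.5,180.5)),'shafttop':((356.7,193.7),(285.5,243.8))}
for k,(a,b) in P.items(): print(k,tri([ray('scene',a),ray('side',b)]))
f=lambda x,y,s,ox,oy:(x/s+ox,y/s+oy)
for p in [(343,325),(488,350),(535,265)]: print('stand',onz(ray('scene',f(*p,5,130,150)),10))
for p in [(130,437),(612,460),(555,150),(135,133)]: print('fix',onz(ray('scene',f(*p,7.5,310,180)),12))
for n,p in dict(post=(283,225),drops=(243,262),cup=(445,240),cap=(433,202),spare=(291,275)).items(): print(n,onz(ray('scene',p),20))
print('fingertop',onz(ray('scene',f(262,100,7.5,310,180)),39))
E
```

```text
knobtop (array([ 560.20781096, -124.57436656,   89.83801685]), [np.float64(2.4571349690652737), np.float64(2.4571349690653106)])
griptop (array([ 500.63854596, -165.18889968,   77.56497805]), [np.float64(1.722111162908781), np.float64(1.722111162908844)])
shafttop (array([506.7168084 , 174.71705309,  68.43016272]), [np.float64(1.1552767858884545), np.float64(1.155276785888396)])
stand [ 532.97011288 -205.51583167   10.        ]
stand [ 549.6808191  -130.99255385   10.        ]
stand [ 476.56944596 -119.81899861   10.        ]
fix [609.19946469 106.14439692  12.        ]
fix [612.70545894 248.61600147  12.        ]
fix [447.17150859 255.21623966  12.        ]
fix [443.74563504 112.30381121  12.        ]
post [575.70465178   4.13742341  20.        ]
drops [705.13424535 -70.3770277   20.        ]
cup [611.88765574 363.92537448  20.        ]
cap [462.21549072 373.61848079  20.        ]
spare [737.7361144   30.35968846  20.        ]
fingertop [462.52935858 152.61021179  39.        ]
```

Request:
step_arm --moves '[-1, -0.5, 0, 0, 0, 0, -1, -1, -0.5, 0, 0, 0, 0, -1, -1, -0.5, 0, 0, 0, 0, -1, -1, -0.5, 0, 0, 0, 0, -1, -1, -0.5, 0, 0, 0, 0, -1, -1, -0.5, 0, 0, 0, 0, -1, -1, -0.5, 0, 0, 0, 0, -1, -1, -0.5, 0, 0, 0, 0, -1]'

```text
time: 0.82
tool_pos: [276.6, 380.7, 223.6]
tcp_rot: [-3.137, -0.003, 2.873]
contact_force: [-0.4, -0.5, -0.4]
grip_width: 91.7
```

Request:
step_arm --moves '[-1, -0.5, 0, 0, 0, 0, -1, -1, -0.5, 0, 0, 0, 0, -1, -1, -0.5, 0, 0, 0, 0, -1, -1, -0.5, 0, 0, 0, 0, -1, -1, -0.5, 0, 0, 0, 0, -1, -1, -0.5, 0, 0, 0, 0, -1, -1, -0.5, 0, 0, 0, 0, -1, -1, -0.5, 0, 0, 0, 0, -1]'

```text
time: 1.48
tool_pos: [414.3, 253.4, 222.0]
tcp_rot: [-3.134, -0.006, 2.873]
contact_force: [0.6, -0.2, -0.8]
grip_width: 92.0
```

Request:
step_arm --moves '[-1, -0.5, 0, 0, 0, 0, -1, -1, -0.5, 0, 0, 0, 0, -1, -1, -0.5, 0, 0, 0, 0, -1, -1, -0.5, 0, 0, 0, 0, -1, -0.3, -0.2, 0, 0, 0, 0, -1, 0, 0, 0, 0, 0, 0, -1]'

```text
time: 1.98
tool_pos: [490.5, 181.2, 219.9]
tcp_rot: [-3.132, -0.008, 2.868]
contact_force: [-0.9, 0.1, -1.1]
grip_width: 91.7
```

```bash
python3 - <<'E'
from h import *
o=get_obs();print(o['tool_pos'],o['tcp_rot'],o['joint_positions']);snap('wrist','w1.png')
E
```

```text
[490.45697961 181.15383355 219.93349679] [-3.13190906 -0.0078488   2.8682386 ] [ 0.21019284  0.35065157  1.53078897 -0.00515333  1.27160684 -1.0857403 ]
```

View pics/w1.png

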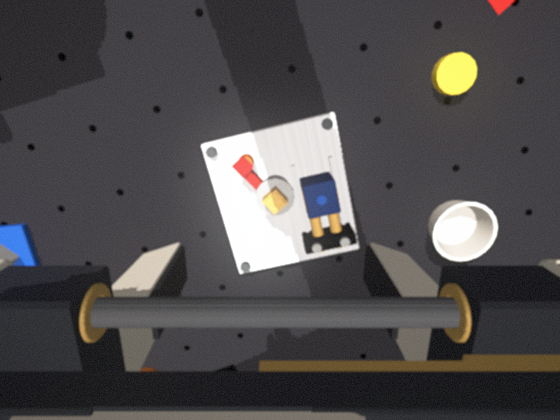

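```bash
python3 - <<'E'
from h import *
o=get_obs();im=cv2.imread('pics/w1.png')
c=im[130:280,190:370];cv2.imwrite('pics/c1.png',cv2.resize(c,None,fx=4,fy=4,interpolation=cv2.INTER_CUBIC))
print(onz(ray('wrist',(274,196),o),66))
E
```

```text
[498.21981206 177.80875997  66.        ]
```

View pics/c1.png

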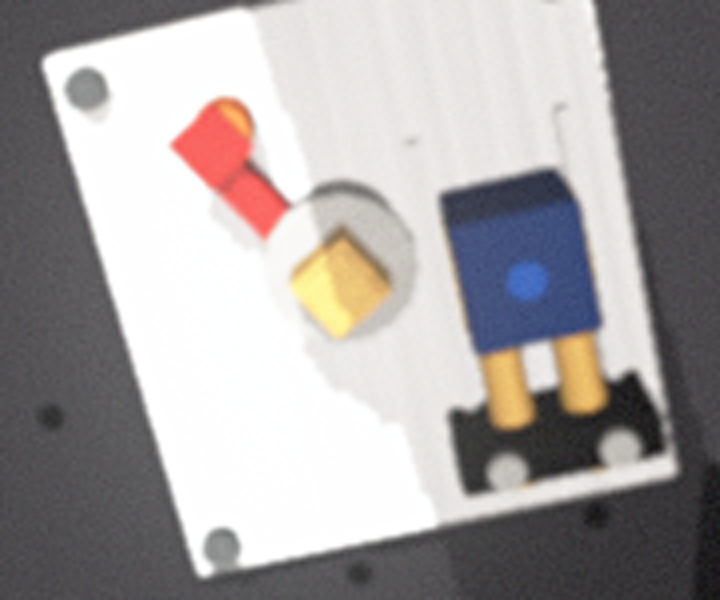

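Request:
step_arm --moves '[0, 0, 1, 0, 0, 0, -1, 0, 0, 1, 0, 0, 0, -1, 0, 0, 1, 0, 0, 0, -1, 0, 0, 0.5, 0, 0, 0, -1, 0, 0, 0, 0, 0, 0, -1]'

```text
time: 2.45
tool_pos: [485.5, 185.5, 148.6]
tcp_rot: [-3.134, -0.008, 2.872]
contact_force: [-1.2, -0.1, -0.9]
grip_width: 92.1
```

```bash
python3 - <<'E'
from h import *
o=get_obs();print(o['tool_pos'],o['tcp_rot']);snap('wrist','w2.png')
import pickle;pickle.dump(o,open('o2.pkl','wb'))
E
```

```text
[485.51643448 185.53765044 148.5833851 ] [-3.13430921 -0.0078082   2.87166456]
```

View pics/w2.png

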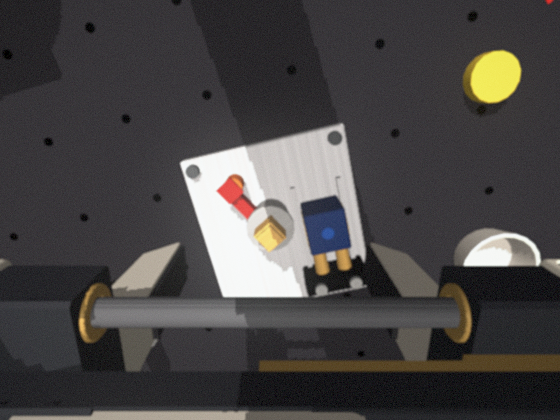

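```bash
python3 - <<'E'
from h import *
im=cv2.imread('pics/w2.png')
c=im[165:265,205:305];cv2.imwrite('pics/c2.png',cv2.resize(c,None,fx=6,fy=6,interpolation=cv2.INTER_CUBIC))
E
```

```text
(no output)
```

View pics/c2.png

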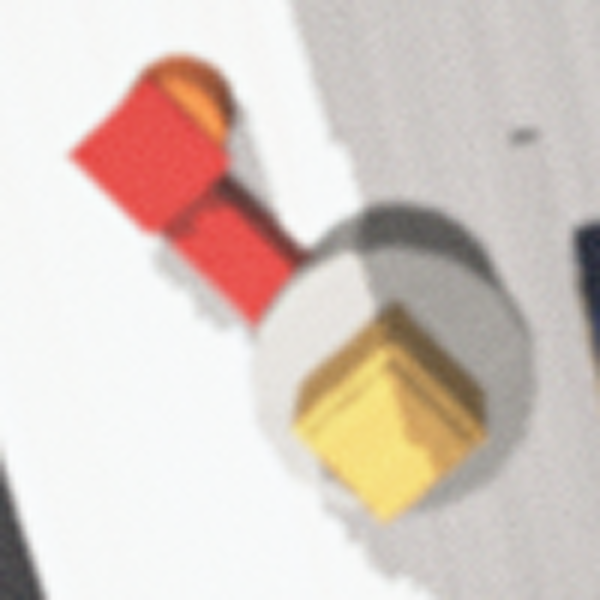

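```bash
python3 - <<'E'
from h import *
import pickle
o=pickle.load(open('o2.pkl','rb'))
f=lambda x,y:(x/6+205,y/6+165)
for n,p,z in [('top',(390,434),66),('L',(297,430),66),('B',(388,520),66),('Rr',(487,432),66),('T',(388,355),66),('flange',(393,388),46),('Lf',(250,388),46),('Rf',(537,388),46),('Tf',(393,245),46),('roller-ish',(150,155),41),('r1',(70,153),41),('r2',(150,235),41),('r3',(232,160),41)]:
    print(n,onz(ray('wrist',f(*p),o),z).round(1))
o['tool_pos']
b=dict(o)
print(tri([ray('wrist',f(390,434),o),ray('scene',(356.7,193.7)),ray('side',(285.5,243.8))]))
E
```

```text
top [504.8 176.5  66. ]
L [501.2 165.3  66. ]
B [516.3 173.1  66. ]
Rr [507.8 188.5  66. ]
T [494.4 179.2  66. ]
flange [506.5 176.1  46. ]
Lf [501.4 157.2  46. ]
Rf [511.7 195.   46. ]
Tf [486.8 181.6  46. ]
roller-ish [467.4 153.   41. ]
r1 [464.3 142.7  41. ]
r2 [478.2 149.6  41. ]
r3 [471.  163.4  41. ]
(array([505.48807263, 175.58355541,  67.88263783]), [np.float64(1.7623221445652515), np.float64(1.1677889947919873), np.float64(2.0252356997797856)])
```

```bash
cat >> h.py <<'E'
def plan(pos,yaw_deg,n,nrot=None,g=-1):
    """equal world steps; prints rows in tool axes (tool assumed pointing down)"""
    o=get_obs();p=np.array(o['tool_pos']);y=o['tcp_rot'][2];dy=(np.radians(yaw_deg)-y+np.pi)%(2*np.pi)-np.pi
    nrot=nrot or n
    d=(np.array(pos)-p)/n
    print('delta',np.array(pos)-p,'dyaw',np.degrees(dy))
    out=[]
    for i in range(n):
        t=-np.degrees(dy)/nrot/4 if i<nrot else 0
        out.append([round(float(v),2) for v in (d@[np.cos(y),np.sin(y),0]/20,d@[np.sin(y),-np.cos(y),0]/20,-d[2]/20)]+[0,0,round(t,2),g])
        if i<nrot: y+=dy/nrot
    for k in range(0,n,8): print(','.join(str(v) for r in out[k:k+8] for v in r))
E
python3 - <<'E'
from h import *
plan((501,-164,222),34,33)
E
```

```text
delta [  15.30298767 -349.6896232    72.59454767] dyaw -130.5437462593829
-0.16,-0.5,-0.11,0,0,0.99,-1,-0.2,-0.49,-0.11,0,0,0.99,-1,-0.23,-0.48,-0.11,0,0,0.99,-1,-0.26,-0.46,-0.11,0,0,0.99,-1,-0.29,-0.44,-0.11,0,0,0.99,-1,-0.32,-0.42,-0.11,0,0,0.99,-1,-0.35,-0.4,-0.11,0,0,0.99,-1,-0.38,-0.37,-0.11,0,0,0.99,-1
-0.4,-0.34,-0.11,0,0,0.99,-1,-0.43,-0.31,-0.11,0,0,0.99,-1,-0.45,-0.28,-0.11,0,0,0.99,-1,-0.47,-0.25,-0.11,0,0,0.99,-1,-0.48,-0.22,-0.11,0,0,0.99,-1,-0.5,-0.19,-0.11,0,0,0.99,-1,-0.51,-0.15,-0.11,0,0,0.99,-1,-0.52,-0.12,-0.11,0,0,0.99,-1
-0.52,-0.08,-0.11,0,0,0.99,-1,-0.53,-0.04,-0.11,0,0,0.99,-1,-0.53,-0.01,-0.11,0,0,0.99,-1,-0.53,0.03,-0.11,0,0,0.99,-1,-0.53,0.07,-0.11,0,0,0.99,-1,-0.52,0.1,-0.11,0,0,0.99,-1,-0.51,0.14,-0.11,0,0,0.99,-1,-0.5,0.17,-0.11,0,0,0.99,-1
-0.49,0.21,-0.11,0,0,0.99,-1,-0.47,0.24,-0.11,0,0,0.99,-1,-0.46,0.27,-0.11,0,0,0.99,-1,-0.44,0.3,-0.11,0,0,0.99,-1,-0.41,0.33,-0.11,0,0,0.99,-1,-0.39,0.36,-0.11,0,0,0.99,-1,-0.36,0.39,-0.11,0,0,0.99,-1,-0.34,0.41,-0.11,0,0,0.99,-1
-0.31,0.43,-0.11,0,0,0.99,-1
```

Request:
step_arm --moves '[-0.15, -0.5, -0.3, 0, 0, 1, -1, -0.2, -0.5, -0.3, 0, 0, 1, -1, -0.25, -0.5, -0.3, 0, 0, 1, -1, -0.25, -0.45, -0.3, 0, 0, 1, -1, -0.3, -0.45, -0.3, 0, 0, 1, -1, -0.3, -0.4, -0.3, 0, 0, 1, -1, -0.35, -0.4, -0.3, 0, 0, 1, -1, -0.4, -0.35, -0.3, 0, 0, 1, -1]'

```text
time: 3.17
tool_pos: [486.8, 105.7, 206.6]
tcp_rot: [-3.138, -0.001, 2.299]
contact_force: [0.2, 0.1, 0.4]
grip_width: 91.9
```

Request:
step_arm --moves '[-0.4, -0.35, -0.2, 0, 0, 1, -1, -0.45, -0.3, -0.2, 0, 0, 1, -1, -0.45, -0.3, -0.2, 0, 0, 1, -1, -0.45, -0.25, -0.2, 0, 0, 1, -1, -0.5, -0.2, -0.2, 0, 0, 1, -1, -0.5, -0.2, -0.1, 0, 0, 1, -1, -0.5, -0.15, 0, 0, 0, 1, -1, -0.5, -0.1, 0, 0, 0, 1, -1]'

```text
time: 3.83
tool_pos: [488.7, 22.5, 242.2]
tcp_rot: [3.128, 0.003, 1.718]
contact_force: [-0.0, 1.0, 0.6]
grip_width: 92.0
```

Request:
step_arm --moves '[-0.5, -0.1, 0, 0, 0, 1, -1, -0.55, -0.05, 0, 0, 0, 1, -1, -0.55, 0, 0, 0, 0, 1, -1, -0.55, 0.05, 0, 0, 0, 1, -1, -0.55, 0.05, 0, 0, 0, 1, -1, -0.5, 0.1, 0, 0, 0, 1, -1, -0.5, 0.15, 0, 0, 0, 1, -1, -0.5, 0.15, 0, 0, 0, 1, -1]'

```text
time: 4.5
tool_pos: [486.8, -61.3, 253.1]
tcp_rot: [3.114, -0.01, 1.138]
contact_force: [0.6, -0.5, -0.0]
grip_width: 92.0
```

```bash
python3 - <<'E'
from h import *
plan((501,-164,210),34,11)
E
```

```text
delta [  14.16201336 -102.67349242  -43.07157122] dyaw -31.17603766136103
-0.4,0.25,0.2,0,0,0.71,-1,-0.38,0.27,0.2,0,0,0.71,-1,-0.37,0.29,0.2,0,0,0.71,-1,-0.35,0.31,0.2,0,0,0.71,-1,-0.34,0.33,0.2,0,0,0.71,-1,-0.32,0.34,0.2,0,0,0.71,-1,-0.3,0.36,0.2,0,0,0.71,-1,-0.29,0.37,0.2,0,0,0.71,-1
-0.27,0.39,0.2,0,0,0.71,-1,-0.25,0.4,0.2,0,0,0.71,-1,-0.23,0.41,0.2,0,0,0.71,-1
```

Request:
step_arm --moves '[-0.55, 0.35, 0.25, 0, 0, 0.95, -1, -0.5, 0.4, 0.25, 0, 0, 0.95, -1, -0.5, 0.4, 0.25, 0, 0, 0.95, -1, -0.5, 0.45, 0.25, 0, 0, 0.95, -1, -0.45, 0.45, 0.25, 0, 0, 0.95, -1, -0.45, 0.5, 0.25, 0, 0, 0.95, -1, -0.4, 0.5, 0.25, 0, 0, 0.95, -1, -0.35, 0.55, 0.25, 0, 0, 0.95, -1]'

```text
time: 5.17
tool_pos: [500.5, -164.1, 224.5]
tcp_rot: [3.111, -0.034, 0.587]
contact_force: [0.2, -0.5, 0.6]
grip_width: 91.8
```

Request:
step_arm --moves '[0, 0, 0, 0, 0, 0, -1, 0, 0, 0, 0, 0, 0, -1]'

```text
time: 5.33
tool_pos: [500.6, -164.7, 225.5]
tcp_rot: [3.11, -0.035, 0.585]
contact_force: [-0.5, 0.0, -0.4]
grip_width: 91.9
```

```bash
python3 - <<'E'
from h import *
o=get_obs();print(o['tool_pos'],o['tcp_rot']);snap('wrist','w3.png')
import pickle;pickle.dump(o,open('o3.pkl','wb'))
E
```

```text
[ 500.60186271 -164.70330772  225.53420156] [ 3.11031817 -0.03506871  0.58470548]
```

View pics/w3.png

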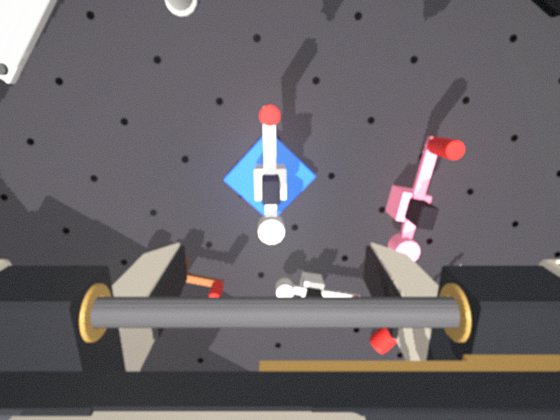

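```bash
python3 - <<'E'
from h import *
im=cv2.imread('pics/w3.png')
c=im[95:255,210:330];cv2.imwrite('pics/c3.png',cv2.resize(c,None,fx=5,fy=5,interpolation=cv2.INTER_CUBIC)[:,:])
E
```

```text
(no output)
```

View pics/c3.png

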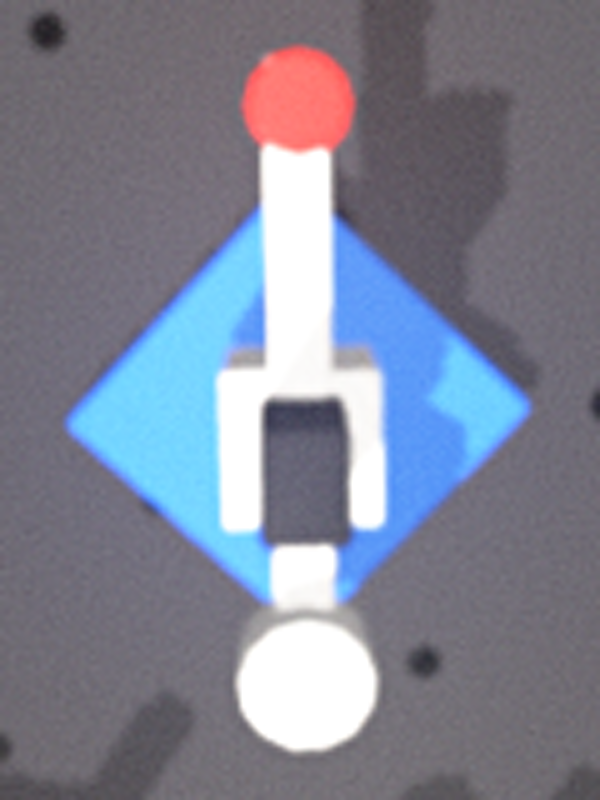

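```bash
python3 - <<'E'
from h import *
import pickle
o=pickle.load(open('o3.pkl','rb'))
f=lambda x,y:(x/5+210,y/5+95)
q={}
for n,p,z in [('grip',(306,485),78),('knob',(299,98),88.5+10-10),('cw',(307,685),60),('hubTL',(218,370),44),('hubTR',(384,370),44),('hubBL',(222,532),44),('hubBR',(383,528),44),('L',(66,424),10),('T',(298.7,170),10),('R',(531,407),10),('B',(309.6,642.7),10)]:
    q[n]=onz(ray('wrist',f(*p),o),z);print(n,q[n].round(1))
print('stand',(q['L']+q['T']+q['R']+q['B'])/4,'hub',(q['hubTL']+q['hubTR']+q['hubBL']+q['hubBR'])/4)
d=q['knob']-q['cw'];print(np.degrees(np.arctan2(d[1],d[0])),np.linalg.norm(d[:2]))
print('grip tri',tri([ray('wrist',f(306,485),o),ray('scene',(215,185.6)),ray('side',(302.5,180.5))]))
print('knob tri',tri([ray('wrist',f(299,98),o),ray('scene',(227,195.6)),ray('side',(282.25,181.5))]))
E
```

```text
grip [ 501.4 -164.8   78. ]
knob [ 559.  -125.3   88.5]
cw [ 463.  -190.8   60. ]
hubTL [ 505.  -142.1   44. ]
hubTR [ 523.4 -170.1   44. ]
hubBL [ 476.8 -161.    44. ]
hubBR [ 495.7 -188.6   44. ]
L [ 470.4 -122.7   10. ]
T [ 545.5 -135.6   10. ]
R [ 530.6 -207.8   10. ]
B [ 456.8 -196.8   10. ]
stand [ 500.84748992 -165.71877517   10.        ] hub [ 500.21706264 -165.44255034   44.        ]
34.28690051766032 116.17222327455555
grip tri (array([ 500.95999738, -165.02913357,   77.63853506]), [np.float64(0.40382289684393397), np.float64(1.5865922180689116), np.float64(1.883195267439263)])
knob tri (array([ 559.6418802 , -124.97635043,   89.57542755]), [np.float64(0.7080543099111821), np.float64(2.6748511453560346), np.float64(2.324331030438148)])
```

```bash
cat >> h.py <<'E'
def corr(yaw_deg,pos=None):
    o=get_obs();A=R.from_euler('xyz',o['tcp_rot']);B=R.from_euler('xyz',[np.pi,0,np.radians(yaw_deg)])
    print('at',o['tool_pos'].round(2),o['tcp_rot'].round(4),'F',o['contact_force'].round(1),'w',round(o['grip_width'],1))
    print('turn units',((A.inv()*B).as_rotvec(degrees=True)/4).round(2))
    if pos is not None: print('shift units (rows of 20mm)',(A.inv().apply(np.array(pos)-o['tool_pos'])/20).round(2))
E
python3 - <<'E'
from h import *
corr(34.3,(500.8,-165.2,48.5))
E
```

```text
at [ 500.67 -164.62  225.64] [ 3.1099 -0.0351  0.5851] F [-0.4 -0.5 -0.1] w 91.7
turn units [ 0.46 -0.5  -0.2 ]
shift units (rows of 20mm) [-0.32 -0.25  8.85]
```

Request:
step_arm --moves '[0, 0, 0, 0.46, -0.5, -0.2, -1, 0, 0, 0.5, 0, 0, 0, -1, 0, 0, 1, 0, 0, 0, -1, 0, 0, 1, 0, 0, 0, -1, 0, 0, 1, 0, 0, 0, -1, 0, 0, 1, 0, 0, 0, -1, 0, 0, 0.5, 0, 0, 0, -1, 0, 0, 0, 0, 0, 0, -1]'

```text
time: 6.05
tool_pos: [502.3, -157.3, 124.2]
tcp_rot: [3.133, -0.008, 0.616]
contact_force: [0.1, 0.8, 0.3]
grip_width: 92.1
```

```bash
python3 - <<'E'
from h import *
corr(34.3,(500.8,-165.2,48.5))
E
```

```text
at [ 502.26 -157.3   124.25] [ 3.1327 -0.0083  0.6158] F [0.1 0.8 0.3] w 92.1
turn units [ 0.13 -0.12  0.24]
shift units (rows of 20mm) [-0.32  0.25  3.79]
```

Request:
step_arm --moves '[-0.25, 0.3, 0.5, 0.13, -0.12, 0.24, -1, 0, 0, 0.8, 0, 0, 0, -1, 0, 0, 0.8, 0, 0, 0, -1, 0, 0, 0, 0, 0, 0, -1]'

```text
time: 6.38
tool_pos: [502.9, -165.1, 81.9]
tcp_rot: [3.138, -0.002, 0.6]
contact_force: [-0.2, -0.6, 0.4]
grip_width: 91.8
```

```bash
python3 - <<'E'
from h import *
corr(34.3,(500.8,-165.2,48.5))
E
```

```text
at [ 502.9  -165.13   81.88] [ 3.1382e+00 -2.1000e-03  6.0000e-01] F [-0.2 -0.6  0.4] w 91.8
turn units [ 0.05 -0.03  0.02]
shift units (rows of 20mm) [-0.09 -0.06  1.67]
```

Request:
step_arm --moves '[-0.1, -0.05, 0.7, 0.05, -0.03, 0, -1, 0, 0, 0.7, 0, 0, 0, -1, 0, 0, 0.2, 0, 0, 0, -1, 0, 0, 0, 0, 0, 0, -1]'

```text
time: 6.72
tool_pos: [502.8, -167.0, 51.7]
tcp_rot: [3.137, -0.002, 0.599]
contact_force: [-0.4, -0.1, 1.0]
grip_width: 91.6
```

```bash
python3 - <<'E'
from h import *
corr(34.3,(500.8,-165.2,48.5))
snap('wrist','w4.png');snap('side','s4.png')
E
```

```text
at [ 502.84 -167.04   51.65] [ 3.1372e+00 -2.4000e-03  5.9950e-01] F [-0.4 -0.1  1. ] w 91.6
turn units [ 0.06 -0.03  0.01]
shift units (rows of 20mm) [-0.03 -0.13  0.16]
```

View pics/w4.png

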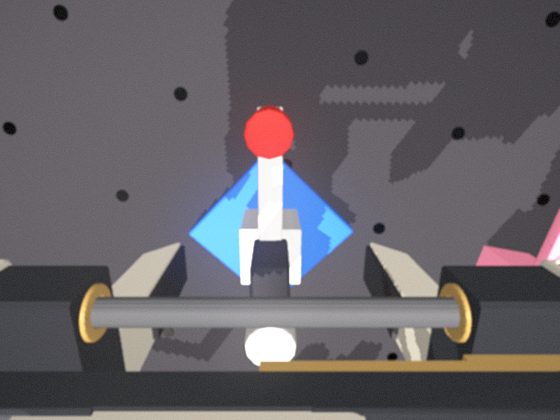

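Request:
step_arm --moves '[-0.05, -0.13, 0.12, 0.06, -0.03, 0, -1, 0, 0, 0, 0, 0, 0, 1, 0, 0, 0, 0, 0, 0, 1, 0, 0, 0, 0, 0, 0, 1, 0, 0, 0, 0, 0, 0, 1, 0, 0, 0, 0, 0, 0, 1, 0, 0, 0, 0, 0, 0, 1]'

```text
time: 7.4
tool_pos: [502.8, -166.3, 53.6]
tcp_rot: [3.135, -0.004, 0.6]
contact_force: [-0.5, 0.7, 0.3]
grip_width: 56.5
```

```bash
python3 - <<'E'
from h import *
corr(34.3,(500.8,-165.2,48.5))
E
```

```text
at [ 502.81 -166.31   53.6 ] [ 3.1349 -0.004   0.5998] F [-0.5  0.7  0.3] w 56.5
turn units [ 0.1  -0.06  0.02]
shift units (rows of 20mm) [-0.05 -0.1   0.25]
```

Request:
step_arm --moves '[-0.05, -0.1, 0.25, 0.1, -0.06, 0, 1, 0, -0.05, 0.05, 0.03, 0, 0, 1, 0, 0, 0.03, 0, 0, 0, 1]'

```text
time: 7.65
tool_pos: [500.2, -164.3, 46.6]
tcp_rot: [-3.139, 0.0, 0.6]
contact_force: [0.1, -0.5, -0.1]
grip_width: 36.3
```

```bash
python3 - <<'E'
from h import *
corr(34.3,(500.8,-165.2,48.5))
E
```

```text
at [ 500.2  -164.29   46.56] [-3.1386e+00  4.0000e-04  5.9970e-01] F [ 0.1 -0.5 -0.1] w 36.3
turn units [-0.04  0.01  0.02]
shift units (rows of 20mm) [-0.    0.05 -0.1 ]
```

Request:
step_arm --moves '[0, 0.05, -0.12, -0.04, 0, 0, 1, 0, 0, 0, 0, 0, 0, 1, 0, 0, 0, 0, 0, 0, 1]'

```text
time: 7.9
tool_pos: [500.4, -165.0, 48.4]
tcp_rot: [-3.14, 0.001, 0.6]
contact_force: [-0.7, 0.6, -1.8]
grip_width: 17.7
```

Request:
step_arm --moves '[0, 0, 0, 0, 0, 0, 1, 0, 0, 0, 0, 0, 0, 1]'

```text
time: 8.07
tool_pos: [500.4, -165.0, 48.3]
tcp_rot: [-3.14, 0.001, 0.6]
contact_force: [-0.2, -0.1, -0.2]
grip_width: 17.9
```

```bash
python3 - <<'E'
from h import *
corr(34.3,(500.8,-165.2,48.5))
E
```

```text
at [ 500.37 -164.99   48.34] [-3.1403e+00  1.3000e-03  5.9970e-01] F [-0.2 -0.1 -0.2] w 17.9
turn units [-0.02  0.02  0.02]
shift units (rows of 20mm) [ 0.01  0.02 -0.01]
```

Request:
step_arm --moves '[0, 0, -0.4, 0, 0, 0, 1, 0, 0, -0.6, 0, 0, 0, 1, 0, 0, -0.8, 0, 0, 0, 1, 0, 0, -1, 0, 0, 0, 1, 0, 0, -1, 0, 0, 0, 1, 0, 0, -1, 0, 0, 0, 1, 0, 0, -0.3, 0, 0, 0, 1]'

```text
time: 8.65
tool_pos: [497.8, -163.7, 153.8]
tcp_rot: [-3.132, 0.006, 0.6]
contact_force: [0.3, -0.5, -2.1]
grip_width: 17.8
```

```bash
python3 - <<'E'
from h import *
corr(34.3)
plan((505.5,176.2,142),27,20,g=1)
E
```

```text
at [ 497.81 -163.66  153.77] [-3.1318  0.0058  0.5996] F [ 0.3 -0.5 -2.1] w 17.8
turn units [-0.14  0.08  0.01]
delta [  7.68620042 339.86129309 -11.76651204] dyaw -7.35599368788549
0.5,-0.69,0.03,0,0,0.09,1,0.49,-0.69,0.03,0,0,0.09,1,0.49,-0.7,0.03,0,0,0.09,1,0.48,-0.7,0.03,0,0,0.09,1,0.48,-0.7,0.03,0,0,0.09,1,0.47,-0.71,0.03,0,0,0.09,1,0.47,-0.71,0.03,0,0,0.09,1,0.46,-0.71,0.03,0,0,0.09,1
0.46,-0.72,0.03,0,0,0.09,1,0.45,-0.72,0.03,0,0,0.09,1,0.45,-0.72,0.03,0,0,0.09,1,0.45,-0.72,0.03,0,0,0.09,1,0.44,-0.73,0.03,0,0,0.09,1,0.44,-0.73,0.03,0,0,0.09,1,0.43,-0.73,0.03,0,0,0.09,1,0.43,-0.74,0.03,0,0,0.09,1
0.42,-0.74,0.03,0,0,0.09,1,0.42,-0.74,0.03,0,0,0.09,1,0.41,-0.74,0.03,0,0,0.09,1,0.41,-0.75,0.03,0,0,0.09,1
```

Request:
step_arm --moves '[0.25, -0.35, 0, -0.14, 0.08, 0, 1, 0.4, -0.6, 0, 0, 0, 0.1, 1, 0.5, -0.7, 0, 0, 0, 0.1, 1, 0.5, -0.7, 0, 0, 0, 0.1, 1, 0.5, -0.7, 0, 0, 0, 0.1, 1, 0.5, -0.7, 0, 0, 0, 0.1, 1, 0.45, -0.7, 0, 0, 0, 0.1, 1, 0.45, -0.7, 0, 0, 0, 0.1, 1]'

```text
time: 9.32
tool_pos: [496.9, -31.9, 148.9]
tcp_rot: [-3.14, 0.002, 0.543]
contact_force: [1.1, 0.1, -1.8]
grip_width: 18.0
```

Request:
step_arm --moves '[0.45, -0.7, 0, 0, 0, 0.1, 1, 0.45, -0.7, 0, 0, 0, 0.1, 1, 0.45, -0.7, 0, 0, 0, 0.1, 1, 0.45, -0.7, 0, 0, 0, 0.1, 1, 0.45, -0.7, 0, 0, 0, 0.1, 1, 0.45, -0.7, 0, 0, 0, 0.1, 1, 0.45, -0.7, 0, 0, 0, 0.1, 1, 0.4, -0.65, 0, 0, 0, 0.1, 1]'

```text
time: 9.98
tool_pos: [494.0, 112.0, 139.0]
tcp_rot: [-3.131, 0.014, 0.485]
contact_force: [-0.5, 0.2, -1.5]
grip_width: 17.7
```

```bash
python3 - <<'E'
from h import *
corr(27)
plan((505.5,176.2,142),27,6,g=1)
E
```

```text
at [493.97 112.   138.98] [-3.1313  0.0141  0.4854] F [-0.5  0.2 -1.5] w 17.7
turn units [-0.15  0.2   0.2 ]
delta [11.5264332  64.2037769   3.02404611] dyaw -0.8138522382124929
0.33,-0.43,-0.03,0,0,0.03,1,0.33,-0.43,-0.03,0,0,0.03,1,0.33,-0.43,-0.03,0,0,0.03,1,0.33,-0.43,-0.03,0,0,0.03,1,0.33,-0.43,-0.03,0,0,0.03,1,0.33,-0.43,-0.03,0,0,0.03,1
```

Request:
step_arm --moves '[0.35, -0.45, 0, -0.15, 0.2, 0.15, 1, 0.4, -0.5, 0, 0, 0, 0, 1, 0.4, -0.5, 0, 0, 0, 0, 1, 0.35, -0.45, 0, 0, 0, 0, 1, 0.2, -0.25, 0, 0, 0, 0, 1, 0, 0, 0, 0, 0, 0, 1]'

```text
time: 10.48
tool_pos: [497.8, 174.1, 132.1]
tcp_rot: [-3.137, 0.009, 0.479]
contact_force: [-0.3, -0.1, -1.9]
grip_width: 18.0
```

```bash
python3 - <<'E'
from h import *
corr(27,(505.5,176.2,84.3))
o=get_obs()
import pickle;pickle.dump(o,open('o5.pkl','wb'))
snap('wrist','w5.png');a=snap('scene','sc5.png');b=snap('side','s5.png')
A=cv2.resize(a[130:250,300:420],(600,600),interpolation=cv2.INTER_CUBIC)
B=cv2.resize(b[190:310,220:340],(600,600),interpolation=cv2.INTER_CUBIC)
cv2.imwrite('pics/c5.png',cv2.resize(np.hstack([A,B])[:,:,::-1],(800,400)))
E
```

```text
at [497.81 174.09 132.09] [-3.1374  0.0086  0.4786] F [-0.3 -0.1 -1.9] w 18.0
turn units [-0.06  0.12  0.1 ]
shift units (rows of 20mm) [0.41 0.09 2.39]
```

View pics/w5.png

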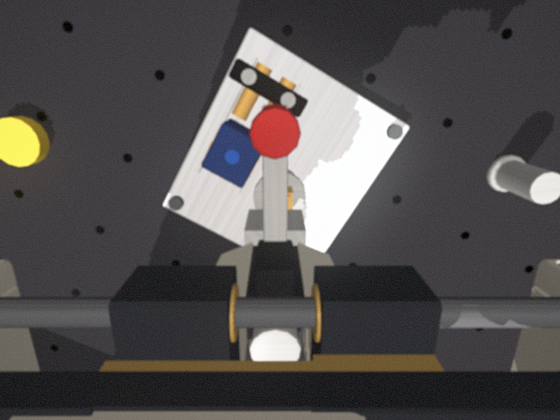

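View pics/c5.png

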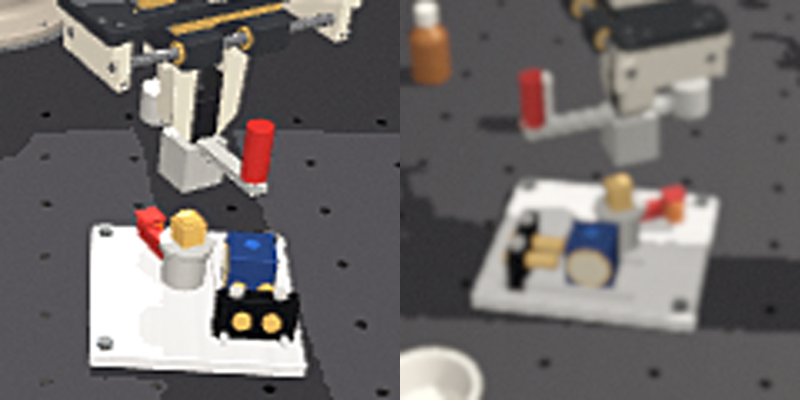

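Request:
step_arm --moves '[0.4, 0.08, 0, -0.06, 0.12, 0.1, 1, 0.05, 0.05, 0.5, 0, 0, 0, 1, 0, 0, 0.4, 0, 0, 0, 1, 0, 0, 0, 0, 0, 0, 1]'

```text
time: 10.97
tool_pos: [508.9, 172.4, 113.2]
tcp_rot: [3.14, -0.002, 0.466]
contact_force: [-0.2, 0.2, -2.5]
grip_width: 17.7
```

```bash
python3 - <<'E'
from h import *
corr(27,(505.5,176.2,84.3))
E
```

```text
at [508.87 172.37 113.19] [ 3.1396e+00 -2.1000e-03  4.6650e-01] F [-0.2  0.2 -2.5] w 17.7
turn units [ 0.03 -0.03 -0.07]
shift units (rows of 20mm) [-0.07 -0.25  1.44]
```

Request:
step_arm --moves '[-0.07, -0.22, 0.1, 0.03, -0.03, -0.05, 1, 0, 0, 0, 0, 0, 0, 1]'

```text
time: 11.13
tool_pos: [504.9, 175.1, 109.8]
tcp_rot: [-3.141, 0.003, 0.469]
contact_force: [-0.6, 0.4, -2.7]
grip_width: 17.9
```

```bash
python3 - <<'E'
from h import *
corr(27,(505.5,176.2,84.3))
E
```

```text
at [504.9  175.12 109.76] [-3.1407e+00  2.6000e-03  4.6900e-01] F [-0.6  0.4 -2.7] w 17.9
turn units [-0.01  0.04 -0.03]
shift units (rows of 20mm) [ 0.05 -0.03  1.27]
```

Request:
step_arm --moves '[0.05, -0.02, 0.2, 0, 0.04, -0.03, 1, 0, 0, 0.15, 0, 0, 0, 1, 0, 0, 0.1, 0, 0, 0, 1]'

```text
time: 11.38
tool_pos: [505.8, 176.1, 100.5]
tcp_rot: [-3.141, -0.001, 0.472]
contact_force: [0.3, -1.2, -1.6]
grip_width: 17.8
```

```bash
python3 - <<'E'
from h import *
corr(27,(505.5,176.2,84.3))
E
```

```text
at [505.85 176.11 100.49] [-3.1411e+00 -1.5000e-03  4.7160e-01] F [ 0.3 -1.2 -1.6] w 17.8
turn units [-0.01 -0.02  0.01]
shift units (rows of 20mm) [-0.01 -0.01  0.81]
```

Request:
step_arm --moves '[0, 0, 0.15, 0, 0, 0, 1, 0, 0, 0.15, 0, 0, 0, 1]'

```text
time: 11.55
tool_pos: [506.3, 176.0, 94.4]
tcp_rot: [3.141, -0.003, 0.472]
contact_force: [1.2, 0.4, -2.3]
grip_width: 18.2
```

Request:
step_arm --moves '[0, 0, 0.15, 0, 0, 0, 1, 0, 0, 0.1, 0, 0, 0, 1]'

```text
time: 11.72
tool_pos: [506.3, 176.0, 88.7]
tcp_rot: [3.141, -0.003, 0.472]
contact_force: [0.4, -0.4, -1.7]
grip_width: 17.9
```

Request:
step_arm --moves '[0, 0, 0.12, 0, 0, 0, 1, 0, 0, 0.08, 0, 0, 0, 1, 0, 0, 0.05, 0, 0, 0, 1]'

```text
time: 11.97
tool_pos: [506.5, 176.0, 84.2]
tcp_rot: [3.141, -0.003, 0.472]
contact_force: [-5.9, -1.1, 18.0]
grip_width: 17.6
```

```bash
python3 - <<'E'
from h import *
corr(27,(505.5,176.2,84.3))
b=snap('side','s6.png')
cv2.imwrite('pics/c6.png',cv2.resize(b[190:310,220:340],(600,600),interpolation=cv2.INTER_CUBIC)[:,:,::-1])
E
```

```text
at [506.51 176.04  84.22] [ 3.1412e+00 -3.0000e-03  4.7200e-01] F [-5.9 -1.1 18. ] w 17.6
turn units [ 0.01 -0.04  0.01]
shift units (rows of 20mm) [-0.04 -0.03 -0.  ]
```

View pics/c6.png

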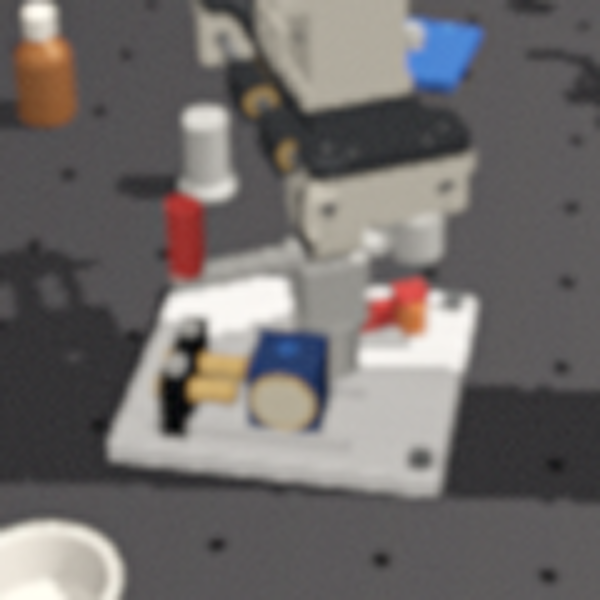

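Request:
step_arm --moves '[0, 0, -0.03, 0, 0, 0, -0.2, 0, 0, 0, 0, 0, 0, -0.2, 0, 0, 0, 0, 0, 0, -0.2, 0, 0, 0, 0, 0, 0, -0.2, 0, 0, 0, 0, 0, 0, -0.2]'

```text
time: 12.43
tool_pos: [507.4, 176.5, 86.1]
tcp_rot: [3.141, -0.006, 0.472]
contact_force: [1.0, 0.2, -0.2]
grip_width: 46.6
```

```bash
python3 - <<'E'
from h import *
import pickle
o=pickle.load(open('o2.pkl','rb'))
o1=dict(o);o1['tool_pos']=np.array([490.457,181.154,219.933]);o1['tcp_rot']=np.array([-3.1319,-.00785,2.8682])
f=lambda x,y:(x/4+190,y/4+130)
for n,p,z in [('celltopA',(450,225),52),('B',(570,200),52),('C',(600,325),52),('D',(478,350),52),('fA',(448,412),46),('fB',(640,375),46),('plTL',(45,60),12),('plBL',(200,577),12),('plBR',(678,472),12)]:
    print(n,onz(ray('wrist',f(*p),o1),z).round(1))
corr(27,(568.5,208,92))
E
```

```text
celltopA [500.3 204.3  52. ]
B [502.  234.1  52. ]
C [535.5 234.2  52. ]
D [533.8 203.1  52. ]
fA [550.7 191.4  46. ]
fB [553.9 241.8  46. ]
plTL [438.2 111.3  12. ]
plBL [597.  105.1  12. ]
plBR [601. 250.  12.]
at [507.43 176.49  86.14] [ 3.1407 -0.0062  0.4718] F [ 1.   0.2 -0.2] w 46.6
turn units [ 0.01 -0.09  0.01]
shift units (rows of 20mm) [ 3.44 -0.02 -0.27]
```

Request:
step_arm --moves '[0, 0, -0.8, 0, -0.09, 0, -0.2, 0, 0, -1, 0, 0, 0, -0.2, 0, 0, -0.7, 0, 0, 0, -0.2, 0.8, 0, 0, 0, 0, 0, -0.2, 1, 0, 0, 0, 0, 0, -0.2, 1, 0, 0, 0, 0, 0, -0.2, 0.4, 0, 0, 0, 0, 0, -0.2, 0, 0, 0, 0, 0, 0, -0.2]'

```text
time: 13.1
tool_pos: [565.5, 206.6, 137.5]
tcp_rot: [-3.142, 0.002, 0.471]
contact_force: [-0.3, -0.1, 0.2]
grip_width: 55.2
```

```bash
python3 - <<'E'
from h import *
o=get_obs()
corr(27,(568.5,208,92))
import pickle;pickle.dump(o,open('o7.pkl','wb'));snap('wrist','w7.png')
E
```

```text
at [565.47 206.56 137.49] [-3.1415e+00  2.4000e-03  4.7130e-01] F [-0.3 -0.1  0.2] w 55.2
turn units [-0.    0.03  0.  ]
shift units (rows of 20mm) [0.17 0.   2.27]
```

View pics/w7.png

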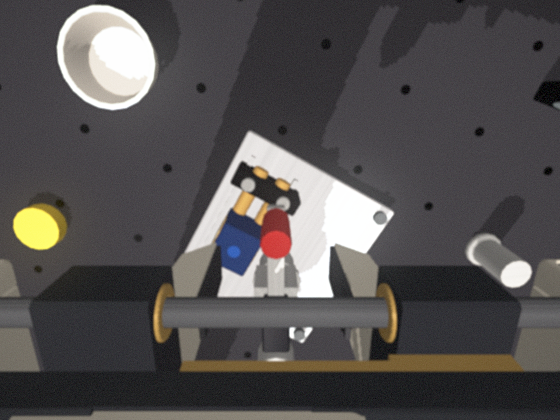

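```bash
python3 - <<'E'
from h import *
import pickle
o=pickle.load(open('o7.pkl','rb'));im=cv2.imread('pics/w7.png')[190:290,226:326]
cv2.imwrite('pics/c7.png',cv2.resize(im,(600,600),interpolation=cv2.INTER_CUBIC))
for r in (240,244,248): print(onz(ray('wrist',(276,r),o),124.5))
E
```

```text
[571.75951025 209.63579281 124.5       ]
[569.64680008 208.55402151 124.5       ]
[567.51739921 207.46370408 124.5       ]
```

View pics/c7.png

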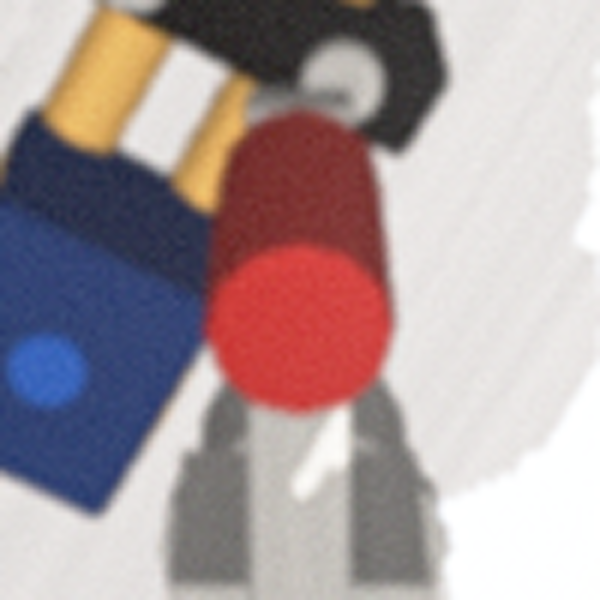

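Request:
step_arm --moves '[0.19, 0, 0.3, 0, 0.03, 0, -0.2, 0, 0, 0.8, 0, 0, 0, -0.2, 0, 0, 0.7, 0, 0, 0, -0.2, 0, 0, 0.35, 0, 0, 0, 0.2, 0, 0, 0, 0, 0, 0, 0.4]'

```text
time: 13.57
tool_pos: [565.9, 207.1, 91.5]
tcp_rot: [-3.141, 0.003, 0.471]
contact_force: [-0.8, -0.5, 0.3]
grip_width: 46.2
```

```bash
python3 - <<'E'
from h import *
corr(27,(569,208.2,92))
E
```

```text
at [565.92 207.11  91.52] [-3.141e+00  2.600e-03  4.710e-01] F [-0.8 -0.5  0.3] w 46.2
turn units [-0.01  0.04 -0.  ]
shift units (rows of 20mm) [ 0.16  0.02 -0.02]
```

Request:
step_arm --moves '[0.16, 0.02, -0.05, 0, 0.04, 0, 1, 0, 0, 0, 0, 0, 0, 1, 0, 0, 0, 0, 0, 0, 1, 0, 0, 0, 0, 0, 0, 1, 0, 0, 0, 0, 0, 0, 1]'

```text
time: 13.98
tool_pos: [569.2, 208.0, 94.1]
tcp_rot: [-3.141, -0.001, 0.471]
contact_force: [-1.3, -0.4, -1.1]
grip_width: 17.4
```

```bash
python3 - <<'E'
from h import *
corr(27,(569,208.2,92))
E
```

```text
at [569.2  208.04  94.08] [-3.1412e+00 -1.3000e-03  4.7070e-01] F [-1.3 -0.4 -1.1] w 17.4
turn units [-0.01 -0.02 -0.01]
shift units (rows of 20mm) [-0.01 -0.01  0.1 ]
```

```bash
cat >> h.py <<'E'
C=np.array([506.6,176.4])
def circ(stepdeg,n,rot=0,r=70.,zt=93.5,over=0,g=1):
    o=get_obs();p=np.array(o['tool_pos']);A=R.from_euler('xyz',o['tcp_rot']);y=o['tcp_rot'][2]
    d=p[:2]-C;th=np.degrees(np.arctan2(d[1],d[0]));f=o['contact_force'];t=np.radians(th);tg=np.array([np.sin(t),-np.cos(t)])
    print('t',round(o['time'],2),'ang',th.round(2),'r',np.linalg.norm(d).round(2),'z',p[2].round(1),'psi',np.degrees(y).round(1),'F tang(on tool,cw+)',(f[:2]@tg).round(1),'rad',(f[:2]@d/np.linalg.norm(d)).round(1),'fz',f[2].round(1),'w',o['grip_width'].round(1))
    B=R.from_euler('xyz',[np.pi,0,y]);c=((A.inv()*B).as_rotvec(degrees=True)/4).round(2);print('tilt corr',c)
    out=[];cur=p.copy()
    for i in range(n):
        a=np.radians(th-stepdeg*(i+1));q=np.array([C[0]+r*np.cos(a),C[1]+r*np.sin(a),zt if i==0 else cur[2]])
        w=q-cur;cur=q
        out.append([round(float(v),2) for v in (w@[np.cos(y),np.sin(y),0]/20,w@[np.sin(y),-np.cos(y),0]/20,-w[2]/20)]+[0,0,rot,g]);y-=np.radians(4*rot)
    print(out)
E
python3 - <<'E'
from h import *
circ(6,4,-0.8)
E
```

```text
Traceback (most recent call last):
  File "h.py", line 38, in circ
    print('t',round(o['time'],2),'ang',th.round(2),'r',np.linalg.norm(d).round(2),'z',p[2].round(1),'psi',np.degrees(y).round(1),'F tang(on tool,cw+)',(f[:2]@tg).round(1),'rad',(f[:2]@d/np.linalg.norm(d)).round(1),'fz',f[2].round(1),'w',o['grip_width'].round(1))
                                                                                                                                                                                                                                             ^^^^^^^^^^^^^^^^^^^^^
AttributeError: 'float' object has no attribute 'round'
```

```bash
sed -i "s/o\['grip_width'\].round(1)/round(o['grip_width'],1)/" h.py
python3 - <<'E'
from h import *
circ(6,4,-0.8)
E
```

```text
t 13.98 ang 26.81 r 70.14 z 94.1 psi 27.0 F tang(on tool,cw+) -0.2 rad -1.3 fz -1.1 w 17.4
tilt corr [-0.01 -0.02  0.  ]
[[-0.03, 0.37, 0.03, 0, 0, -0.8, 1], [-0.08, 0.36, -0.0, 0, 0, -0.8, 1], [-0.13, 0.34, -0.0, 0, 0, -0.8, 1], [-0.19, 0.31, -0.0, 0, 0, -0.8, 1]]
```

Request:
step_arm --moves '[-0.03, 0.37, 0, 0, 0, -0.8, 1, -0.08, 0.36, 0, 0, 0, -0.8, 1, -0.13, 0.34, 0, 0, 0, -0.8, 1, -0.19, 0.31, 0, 0, 0, -0.8, 1]'

```text
time: 14.32
tool_pos: [575.6, 183.6, 94.6]
tcp_rot: [-3.137, -0.005, 0.704]
contact_force: [0.8, 3.9, -3.1]
grip_width: 17.1
```

```bash
python3 - <<'E'
from h import *
circ(6,5,-0.8)
E
```

```text
t 14.32 ang 5.95 r 69.33 z 94.6 psi 40.3 F tang(on tool,cw+) -3.8 rad 1.2 fz -3.1 w 17.1
tilt corr [-0.07 -0.07  0.  ]
[[-0.19, 0.31, 0.05, 0, 0, -0.8, 1], [-0.27, 0.25, -0.0, 0, 0, -0.8, 1], [-0.3, 0.21, -0.0, 0, 0, -0.8, 1], [-0.33, 0.16, -0.0, 0, 0, -0.8, 1], [-0.35, 0.1, -0.0, 0, 0, -0.8, 1]]
```

Request:
step_arm --moves '[-0.2, 0.31, 0.05, -0.07, -0.07, -0.8, 1, -0.27, 0.25, 0, 0, 0, -0.8, 1, -0.3, 0.21, 0, 0, 0, -0.8, 1, -0.33, 0.16, 0, 0, 0, -0.8, 1, -0.35, 0.1, 0, 0, 0, -0.8, 1]'

```text
time: 14.73
tool_pos: [572.1, 152.5, 94.6]
tcp_rot: [-3.141, -0.011, 0.998]
contact_force: [2.7, 3.2, -3.8]
grip_width: 16.9
```

```bash
python3 - <<'E'
from h import *
circ(6,6,-0.8)
E
```

```text
t 14.73 ang -20.08 r 69.73 z 94.6 psi 57.2 F tang(on tool,cw+) -3.9 rad 1.5 fz -3.8 w 16.9
tilt corr [-0.01 -0.16  0.  ]
[[-0.36, 0.08, 0.05, 0, 0, -0.8, 1], [-0.37, 0.0, -0.0, 0, 0, -0.8, 1], [-0.36, -0.05, -0.0, 0, 0, -0.8, 1], [-0.35, -0.11, -0.0, 0, 0, -0.8, 1], [-0.33, -0.17, -0.0, 0, 0, -0.8, 1], [-0.3, -0.22, -0.0, 0, 0, -0.8, 1]]
```

Request:
step_arm --moves '[-0.36, 0.08, 0.08, -0.01, -0.16, -0.8, 1, -0.37, 0, 0.02, 0, 0, -0.8, 1, -0.36, -0.05, 0.02, 0, 0, -0.8, 1, -0.35, -0.11, 0.02, 0, 0, -0.8, 1, -0.33, -0.17, 0, 0, 0, -0.8, 1, -0.3, -0.22, 0, 0, 0, -0.8, 1]'

```text
time: 15.23
tool_pos: [550.8, 122.4, 94.8]
tcp_rot: [3.128, -0.014, 1.35]
contact_force: [3.7, 2.5, -5.9]
grip_width: 17.7
```

```bash
python3 - <<'E'
from h import *
circ(5,4,-0.8)
a=snap('scene','s8.png');b=snap('side','sd8.png')
A=cv2.resize(a[150:250,310:410],(400,400),interpolation=cv2.INTER_CUBIC)
B=cv2.resize(b[210:310,230:330],(400,400),interpolation=cv2.INTER_CUBIC)
cv2.imwrite('pics/c8.png',np.hstack([A,B])[:,:,::-1])
E
```

```text
t 15.23 ang -50.71 r 69.79 z 94.8 psi 77.3 F tang(on tool,cw+) -4.5 rad 0.4 fz -5.9 w 17.7
tilt corr [ 0.2 -0.2 -0. ]
[[-0.24, -0.19, 0.07, 0, 0, -0.8, 1], [-0.2, -0.23, -0.0, 0, 0, -0.8, 1], [-0.17, -0.26, -0.0, 0, 0, -0.8, 1], [-0.13, -0.28, -0.0, 0, 0, -0.8, 1]]
```

View pics/c8.png

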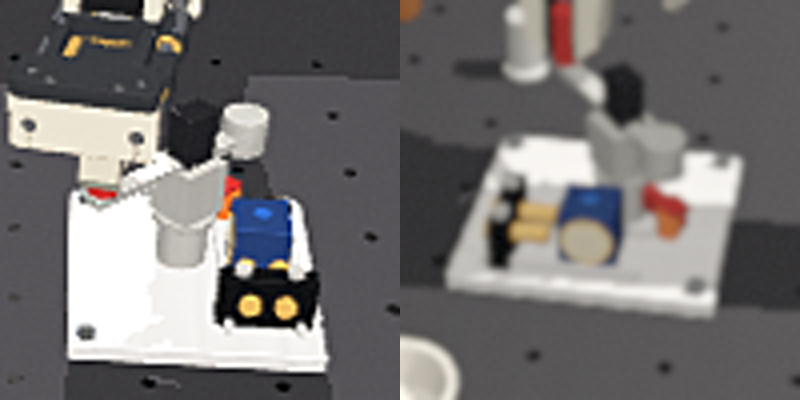

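Request:
step_arm --moves '[-0.24, -0.19, 0.12, 0.2, -0.2, -0.8, 1, -0.2, -0.23, 0.03, 0, 0, -0.8, 1, -0.14, -0.2, 0.02, 0, 0, -0.8, 1]'

```text
time: 15.58
tool_pos: [540.4, 114.6, 94.0]
tcp_rot: [3.133, -0.003, 1.512]
contact_force: [3.4, 3.9, -2.2]
grip_width: 17.2
```

```bash
python3 - <<'E'
from h import *
circ(2.5,3,-0.5)
E
```

```text
t 15.58 ang -61.33 r 70.49 z 94.0 psi 86.6 F tang(on tool,cw+) -4.8 rad -1.8 fz -2.2 w 17.2
tilt corr [ 0.13 -0.04 -0.  ]
[[-0.06, -0.14, 0.03, 0, 0, -0.5, 1], [-0.07, -0.14, -0.0, 0, 0, -0.5, 1], [-0.06, -0.14, -0.0, 0, 0, -0.5, 1]]
```

Request:
step_arm --moves '[-0.06, -0.14, 0.03, 0.13, -0.04, 0, 1, -0.07, -0.14, 0, 0, 0, 0, 1, -0.06, -0.14, 0, 0, 0, 0, 1]'

```text
time: 15.83
tool_pos: [534.5, 112.1, 94.6]
tcp_rot: [3.136, -0.001, 1.507]
contact_force: [4.9, 0.2, -4.9]
grip_width: 17.4
```

```bash
python3 - <<'E'
from h import *
circ(2.5,3,0)
E
```

```text
t 15.83 ang -66.54 r 70.08 z 94.6 psi 86.3 F tang(on tool,cw+) -4.6 rad 1.8 fz -4.9 w 17.4
tilt corr [ 0.08 -0.02 -0.  ]
[[-0.06, -0.14, 0.05, 0, 0, 0, 1], [-0.06, -0.14, -0.0, 0, 0, 0, 1], [-0.05, -0.14, -0.0, 0, 0, 0, 1]]
```

Request:
step_arm --moves '[-0.06, -0.15, 0.08, 0.08, -0.02, 0, 1, -0.06, -0.15, 0.02, 0, 0, 0, 1, -0.05, -0.15, 0.02, 0, 0, 0, 1]'

```text
time: 16.08
tool_pos: [527.7, 109.0, 93.8]
tcp_rot: [3.135, -0.0, 1.502]
contact_force: [3.6, 2.5, 1.4]
grip_width: 17.4
```

```bash
python3 - <<'E'
from h import *
circ(2.,2,0)
a=snap('scene','s9.png');b=snap('side','sd9.png')
A=cv2.resize(a[150:250,310:410],(400,400),interpolation=cv2.INTER_CUBIC)
B=cv2.resize(b[230:290,250:310],(400,400),interpolation=cv2.INTER_CUBIC)
cv2.imwrite('pics/c9.png',np.hstack([A,B])[:,:,::-1])
E
```

```text
t 16.08 ang -72.59 r 70.67 z 93.8 psi 86.1 F tang(on tool,cw+) -4.2 rad -1.3 fz 1.4 w 17.4
tilt corr [ 0.1 -0.  -0. ]
[[-0.01, -0.13, 0.02, 0, 0, 0, 1], [-0.04, -0.12, -0.0, 0, 0, 0, 1]]
```

View pics/c9.png

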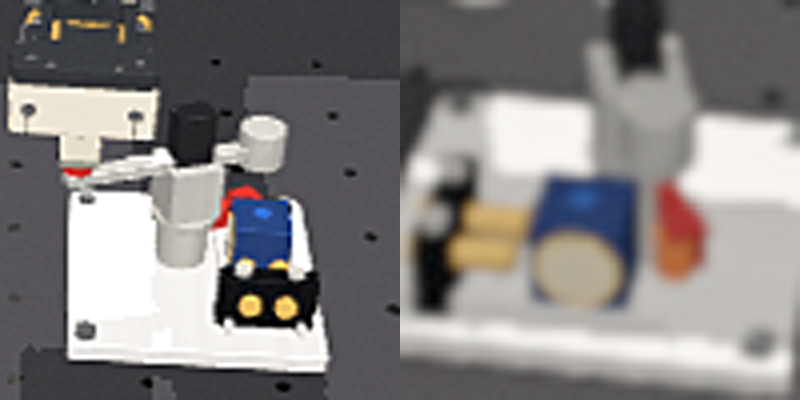

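Request:
step_arm --moves '[-0.03, -0.14, 0.02, 0.1, 0, 0, 1, -0.04, -0.14, 0, 0, 0, 0, 1]'

```text
time: 16.35
tool_pos: [522.3, 107.5, 93.9]
tcp_rot: [3.141, 0.0, 1.502]
contact_force: [4.3, 1.4, -0.1]
grip_width: 17.0
```

Request:
step_arm --moves '[-0.03, -0.13, 0.02, 0, 0, 0, 1, -0.03, -0.13, 0, 0, 0, 0, 1]'

```text
time: 16.52
tool_pos: [517.1, 106.3, 93.7]
tcp_rot: [3.14, 0.001, 1.501]
contact_force: [4.5, 0.3, 0.4]
grip_width: 17.3
```

```bash
python3 - <<'E'
from h import *
circ(2.,2,0)
E
```

```text
t 16.52 ang -81.49 r 70.83 z 93.7 psi 86.0 F tang(on tool,cw+) -4.5 rad 0.4 fz 0.4 w 17.3
tilt corr [0.02 0.01 0.  ]
[[0.02, -0.13, 0.01, 0, 0, 0, 1], [-0.02, -0.12, -0.0, 0, 0, 0, 1]]
```

Request:
step_arm --moves '[0, -0.08, 0.01, 0.02, 0, 0, 1, -0.01, -0.07, 0, 0, 0, 0, 1]'

```text
time: 16.68
tool_pos: [514.1, 106.0, 93.9]
tcp_rot: [3.14, 0.001, 1.501]
contact_force: [4.6, 1.1, 0.2]
grip_width: 17.2
```

Request:
step_arm --moves '[0, -0.06, 0, 0, 0, 0, 1, -0.01, -0.06, 0, 0, 0, 0, 1]'

```text
time: 16.85
tool_pos: [511.7, 105.8, 93.9]
tcp_rot: [3.139, 0.001, 1.501]
contact_force: [5.3, 0.4, 0.5]
grip_width: 17.4
```

```bash
python3 - <<'E'
from h import *
circ(2.,2,0)
b=snap('side','sd10.png')
B=cv2.resize(b[230:290,250:310],(500,500),interpolation=cv2.INTER_CUBIC)
cv2.imwrite('pics/c10.png',B[:,:,::-1])
E
```

```text
t 16.85 ang -85.89 r 70.75 z 93.9 psi 86.0 F tang(on tool,cw+) -5.3 rad -0.1 fz 0.5 w 17.4
tilt corr [0.04 0.02 0.  ]
[[0.02, -0.13, 0.02, 0, 0, 0, 1], [-0.01, -0.12, -0.0, 0, 0, 0, 1]]
```

View pics/c10.png

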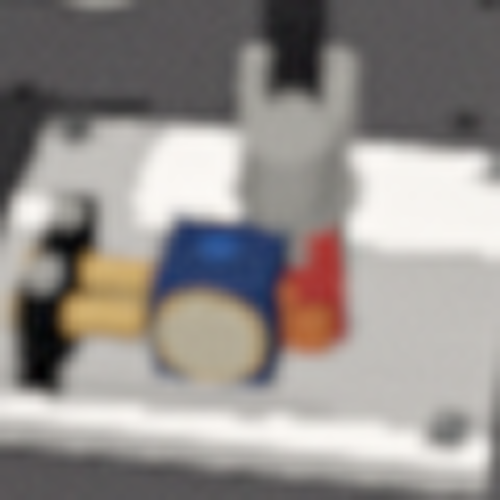

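Request:
step_arm --moves '[0, -0.05, 0, 0, 0, 0, 1, 0, -0.05, 0, 0, 0, 0, 1]'

```text
time: 17.07
tool_pos: [509.6, 105.7, 93.9]
tcp_rot: [3.139, 0.002, 1.501]
contact_force: [5.0, 0.1, 0.5]
grip_width: 17.1
```

Request:
step_arm --moves '[0, -0.05, 0, 0, 0, 0, 1, 0, -0.05, 0, 0, 0, 0, 1]'

```text
time: 17.23
tool_pos: [507.7, 105.6, 93.9]
tcp_rot: [3.138, 0.002, 1.501]
contact_force: [4.8, 0.3, 1.3]
grip_width: 17.4
```

Request:
step_arm --moves '[0, -0.05, 0, 0.05, 0, 0, 1, 0, -0.05, 0, 0, 0, 0, 1]'

```text
time: 17.4
tool_pos: [506.7, 105.7, 94.1]
tcp_rot: [3.139, 0.002, 1.501]
contact_force: [8.6, 0.3, -0.7]
grip_width: 17.2
```

Request:
step_arm --moves '[0, -0.05, 0, 0, 0, 0, 1, 0, -0.05, 0, 0, 0, 0, 1]'

```text
time: 17.57
tool_pos: [506.5, 105.8, 94.2]
tcp_rot: [3.135, 0.002, 1.501]
contact_force: [7.9, -0.5, -2.3]
grip_width: 17.1
```

Request:
step_arm --moves '[0, -0.05, 0, 0, 0, 0, 1, 0, -0.05, 0, 0, 0, 0, 1]'

```text
time: 17.73
tool_pos: [506.5, 105.8, 94.2]
tcp_rot: [3.131, 0.001, 1.501]
contact_force: [8.2, 1.0, -1.5]
grip_width: 17.2
```

```bash
python3 - <<'E'
from h import *
circ(2.,2,0)
b=snap('side','sd11.png')
B=cv2.resize(b[230:290,250:310],(500,500),interpolation=cv2.INTER_CUBIC)
cv2.imwrite('pics/c11.png',B[:,:,::-1])
E
```

```text
t 17.73 ang -90.1 r 70.56 z 94.2 psi 86.0 F tang(on tool,cw+) -8.2 rad -1.0 fz -1.5 w 17.2
tilt corr [0.16 0.02 0.  ]
[[0.02, -0.12, 0.04, 0, 0, 0, 1], [-0.0, -0.12, -0.0, 0, 0, 0, 1]]
```

View pics/c11.png

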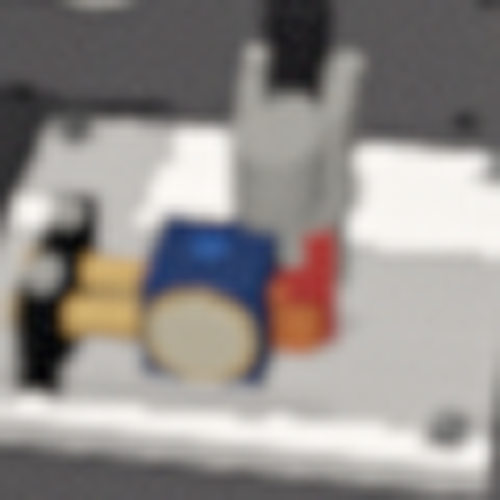

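Request:
step_arm --moves '[0, -0.06, 0.02, 0.03, 0, 0, 1, 0, -0.065, 0.01, 0.03, 0, 0, 1]'

```text
time: 17.95
tool_pos: [506.4, 105.7, 94.1]
tcp_rot: [3.129, 0.001, 1.501]
contact_force: [7.5, 0.3, -1.0]
grip_width: 17.4
```

Request:
step_arm --moves '[0, -0.07, 0, 0.03, 0, 0, 1, 0, -0.07, 0, 0.03, 0, 0, 1]'

```text
time: 18.12
tool_pos: [506.2, 105.9, 94.3]
tcp_rot: [3.128, 0.001, 1.501]
contact_force: [8.2, 2.2, -2.9]
grip_width: 17.8
```

Request:
step_arm --moves '[0, -0.09, 0.02, 0.03, 0, 0, 1, 0, -0.09, 0.02, 0.03, 0, 0, 1]'

```text
time: 18.28
tool_pos: [506.0, 105.8, 94.1]
tcp_rot: [3.125, 0.001, 1.501]
contact_force: [10.0, -1.1, -0.3]
grip_width: 17.2
```

Request:
step_arm --moves '[0, -0.1, 0.02, 0.05, 0, 0, 1, 0, -0.1, 0.02, 0.05, 0, 0, 1]'

```text
time: 18.45
tool_pos: [505.8, 105.8, 94.2]
tcp_rot: [3.123, 0.0, 1.501]
contact_force: [9.9, -0.3, -1.8]
grip_width: 17.3
```

Request:
step_arm --moves '[0, -0.12, 0.02, 0.05, 0, 0, 1, 0, -0.12, 0.02, 0.05, 0, 0, 1]'

```text
time: 18.62
tool_pos: [505.4, 105.9, 94.3]
tcp_rot: [3.12, -0.001, 1.501]
contact_force: [11.7, -0.7, -2.9]
grip_width: 17.7
```

```bash
python3 - <<'E'
from h import *
circ(2.,2,0); print(get_obs()['moment'])
E
```

```text
t 18.62 ang -90.96 r 70.52 z 94.3 psi 86.0 F tang(on tool,cw+) -11.7 rad 0.5 fz -2.9 w 17.7
tilt corr [ 0.3  -0.01 -0.  ]
[[0.02, -0.12, 0.04, 0, 0, 0, 1], [-0.0, -0.12, -0.0, 0, 0, 0, 1]]
[-0.19140974 -1.86842841  0.0262099 ]
```

Request:
step_arm --moves '[0, -0.12, 0.02, 0.03, 0, 0, 1, 0, -0.12, 0.02, 0.03, 0, 0, 1, 0, -0.12, 0.02, 0.03, 0, 0, 1]'

```text
time: 18.87
tool_pos: [505.1, 105.9, 94.4]
tcp_rot: [3.111, -0.002, 1.5]
contact_force: [11.2, -0.3, -2.4]
grip_width: 17.2
```

Request:
step_arm --moves '[0, 0.02, 0, 0.2, 0, 0, 1, 0, 0.05, 0.02, 0.1, 0, 0, 1]'

```text
time: 19.03
tool_pos: [506.6, 105.6, 93.8]
tcp_rot: [3.133, -0.001, 1.501]
contact_force: [3.0, -2.1, 2.1]
grip_width: 17.3
```

```bash
python3 - <<'E'
from h import *
circ(2.,1,0)
E
```

```text
t 19.03 ang -90.01 r 70.76 z 93.8 psi 86.0 F tang(on tool,cw+) -3.0 rad 2.1 fz 2.1 w 17.3
tilt corr [ 0.13 -0.02 -0.  ]
[[0.03, -0.12, 0.02, 0, 0, 0, 1]]
```

Request:
step_arm --moves '[0, 0.08, 0, 0.1, 0, 0, 1, 0, 0.08, 0, 0, 0, 0, 1, 0, 0, 0, 0, 0, 0, 1]'

```text
time: 19.28
tool_pos: [508.0, 105.3, 93.2]
tcp_rot: [-3.138, -0.001, 1.5]
contact_force: [3.0, -1.2, 3.9]
grip_width: 17.3
```

```bash
python3 - <<'E'
from h import *
circ(2.,1,0)
b=snap('side','sd12.png')
B=cv2.resize(b[230:290,250:310],(500,500),interpolation=cv2.INTER_CUBIC)
cv2.imwrite('pics/c12.png',B[:,:,::-1])
E
```

```text
t 19.28 ang -88.86 r 71.13 z 93.2 psi 86.0 F tang(on tool,cw+) -3.0 rad 1.2 fz 3.9 w 17.3
tilt corr [-0.06 -0.01  0.  ]
[[0.05, -0.13, -0.01, 0, 0, 0, 1]]
```

View pics/c12.png

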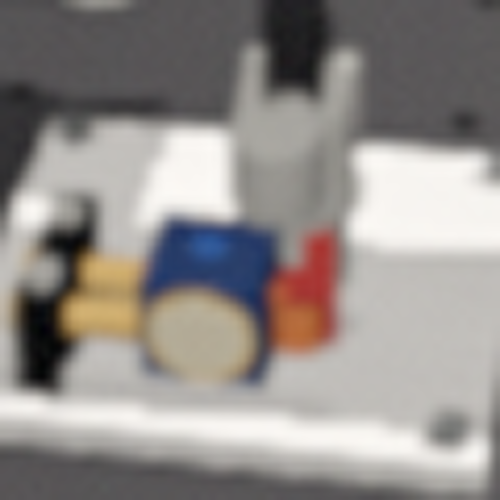

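Request:
step_arm --moves '[0, 0, 0, 0, 0, 0, 0.5, 0, 0, 0, 0, 0, 0, 0.2, 0, 0, 0, 0, 0, 0, -0.1, 0, 0, 0, 0, 0, 0, -0.1, 0, 0, 0, 0, 0, 0, -0.1]'

```text
time: 19.75
tool_pos: [503.4, 105.5, 91.3]
tcp_rot: [-3.128, 0.0, 1.501]
contact_force: [0.0, -0.3, 0.2]
grip_width: 44.5
```

```bash
python3 - <<'E'
from h import *
circ(2.,1,0)
a=snap('scene','s13.png');b=snap('side','sd13.png')
A=cv2.resize(a[150:250,310:410],(400,400),interpolation=cv2.INTER_CUBIC)
B=cv2.resize(b[230:290,250:310],(400,400),interpolation=cv2.INTER_CUBIC)
cv2.imwrite('pics/c13.png',np.hstack([A,B])[:,:,::-1])
E
```

```text
t 19.75 ang -92.6 r 70.95 z 91.3 psi 86.0 F tang(on tool,cw+) -0.0 rad 0.3 fz 0.2 w 44.5
tilt corr [-0.2   0.01 -0.  ]
[[0.05, -0.12, -0.11, 0, 0, 0, 1]]
```

View pics/c13.png

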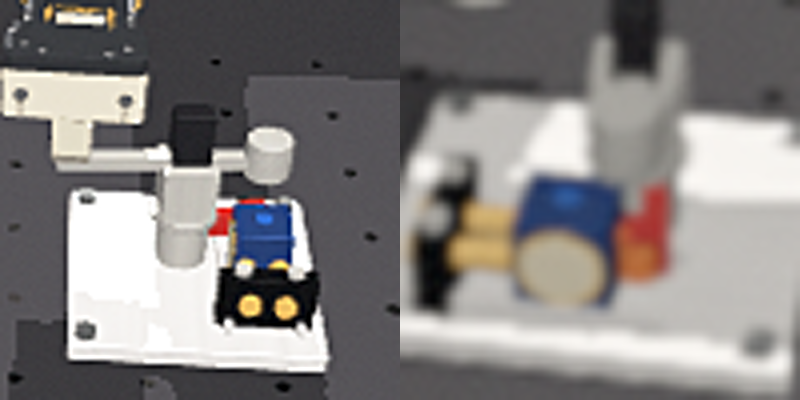

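Request:
step_arm --moves '[0, 0.05, -0.5, -0.2, 0, 0, -0.1, 0, 0, -1, 0, 0, 0, -0.1, 0, 0, -1, 0, 0, 0, -0.1, 0, 0, -1, 0, 0, 0, -0.1, 0.5, 0, -0.6, 0, 0, 0, -0.1, 0.5, 0, 0, 0, 0, 0, -0.1, 0, 0, 0, 0, 0, 0, -0.1]'

```text
time: 20.43
tool_pos: [505.4, 125.9, 179.7]
tcp_rot: [3.138, 0.0, 1.5]
contact_force: [-1.2, 0.5, -0.7]
grip_width: 50.5
```

```bash
python3 - <<'E'
from h import *
o=get_obs()
corr(90)
import pickle;pickle.dump(o,open('o14.pkl','wb'));snap('wrist','w14.png')
E
```

```text
at [505.41 125.94 179.69] [3.1377e+00 2.0000e-04 1.4997e+00] F [-1.2  0.5 -0.7] w 50.5
turn units [ 0.06  0.01 -1.02]
```

View pics/w14.png

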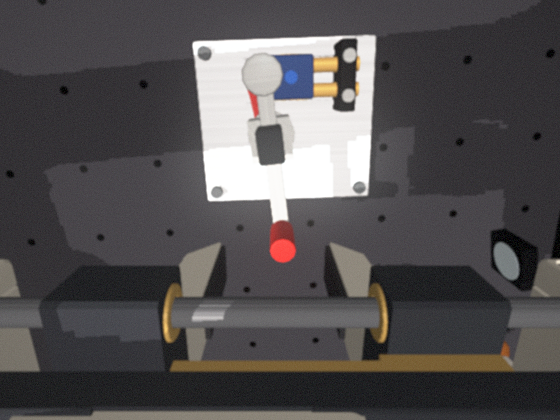

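```bash
python3 - <<'E'
from h import *
import pickle
o=pickle.load(open('o14.pkl','rb'));im=cv2.imread('pics/w14.png')[50:270,220:320]
cv2.imwrite('pics/c14.png',cv2.resize(im,(364,800),interpolation=cv2.INTER_CUBIC)[:600])
im=cv2.imread('pics/w14.png')
hsv=cv2.cvtColor(im,cv2.COLOR_BGR2HSV)
q={}
for n,p,z in [('grip',(271,151),114),('knob',(283,248),124.5),('cw',(262,74),96)]:
    q[n]=onz(ray('wrist',p,o),z);print(n,q[n].round(1))
d=q['knob']-q['cw'];print(np.degrees(np.arctan2(d[1],d[0])),np.linalg.norm(d[:2]))
e=q['cw']+(46/116)*d;print(e)
E
```

```text
grip [506.4 173.3 114. ]
knob [509.8 108.3 124.5]
cw [503.8 221.7  96. ]
-86.96928087663733 113.51432091376145
[506.21523739 176.72367463 107.30172414]
```

View pics/c14.png

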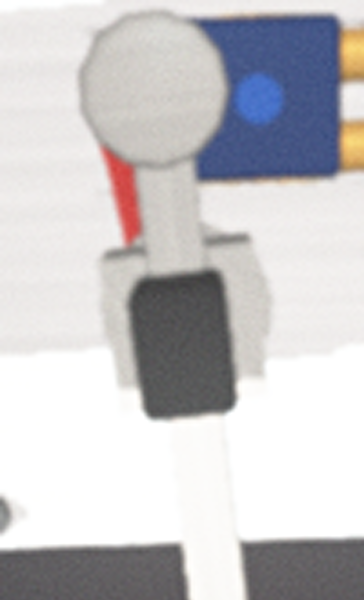

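```bash
python3 - <<'E'
from h import *
plan((506.4,176.4,135),93,4,2,g=-0.1)
E
```

```text
delta [  0.96501789  51.01279295 -44.58074113] dyaw 7.058181975980151
0.64,-0.03,0.56,0,0,-0.88,-0.1,0.64,0.01,0.56,0,0,-0.88,-0.1,0.64,0.05,0.56,0,0,0,-0.1,0.64,0.05,0.56,0,0,0,-0.1
```

Request:
step_arm --moves '[0.6, 0, 0.1, 0.06, 0, -0.9, -0.1, 0.64, 0, 0.3, 0, 0, -0.9, -0.1, 0.64, 0.05, 0.6, 0, 0, 0, -0.1, 0.6, 0.05, 0.6, 0, 0, 0, -0.1, 0, 0, 0, 0, 0, 0, -0.1]'

```text
time: 20.9
tool_pos: [505.1, 175.0, 143.0]
tcp_rot: [-3.137, 0.003, 1.632]
contact_force: [-0.8, -0.1, 0.1]
grip_width: 50.5
```

```bash
python3 - <<'E'
from h import *
o=get_obs()
corr(93,(506.4,176.4,85))
import pickle;pickle.dump(o,open('o15.pkl','wb'));snap('wrist','w15.png')
E
```

```text
at [505.11 175.05 142.99] [-3.1369e+00  2.9000e-03  1.6321e+00] F [-0.8 -0.1  0.1] w 50.5
turn units [-0.07  0.04  0.13]
shift units (rows of 20mm) [0.07 0.08 2.9 ]
```

View pics/w15.png

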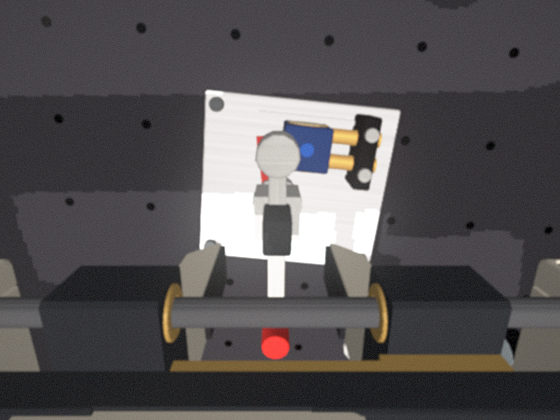

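Request:
step_arm --moves '[0.07, 0.08, 0.4, -0.07, 0.04, 0.1, -0.1, 0, 0, 0.8, 0, 0, 0, -0.1, 0, 0, 0.8, 0, 0, 0, -0.1, 0, 0, 0.4, 0, 0, 0, -0.1, 0, 0, 0, 0, 0, 0, 0]'

```text
time: 21.37
tool_pos: [508.1, 172.7, 94.1]
tcp_rot: [3.138, 0.001, 1.622]
contact_force: [-0.8, -0.1, 0.1]
grip_width: 47.9
```

```bash
python3 - <<'E'
from h import *
corr(93,(506.4,176.4,85))
E
```

```text
at [508.13 172.75  94.08] [3.1379e+00 1.2000e-03 1.6220e+00] F [-0.8 -0.1  0.1] w 47.9
turn units [ 0.05  0.02 -0.02]
shift units (rows of 20mm) [ 0.19 -0.08  0.45]
```

Request:
step_arm --moves '[0.17, -0.08, 0.3, 0.05, 0.02, 0, 0, 0, 0, 0.1, 0, 0, 0, 0, 0, 0, 0, 0, 0, 0, 0]'

```text
time: 21.62
tool_pos: [506.9, 175.3, 86.2]
tcp_rot: [3.141, -0.0, 1.62]
contact_force: [0.4, -0.8, -0.1]
grip_width: 46.0
```

```bash
python3 - <<'E'
from h import *
corr(93,(506.4,176.4,85))
E
```

```text
at [506.92 175.32  86.24] [ 3.1407e+00 -4.0000e-04  1.6201e+00] F [ 0.4 -0.8 -0.1] w 46.0
turn units [ 0.01 -0.01 -0.04]
shift units (rows of 20mm) [ 0.06 -0.02  0.06]
```

Request:
step_arm --moves '[0.05, -0.02, 0.05, 0, 0, 0, 1, 0, 0, 0, 0, 0, 0, 1, 0, 0, 0, 0, 0, 0, 1, 0, 0, 0, 0, 0, 0, 1, 0, 0, 0, 0, 0, 0, 1, 0, 0, 0, 0, 0, 0, 1]'

```text
time: 22.12
tool_pos: [506.2, 176.6, 87.0]
tcp_rot: [3.14, -0.001, 1.621]
contact_force: [0.9, -0.7, -2.6]
grip_width: 17.7
```

```bash
python3 - <<'E'
from h import *
corr(93,(506.4,176.4,85));print(get_obs()['moment'])
E
```

```text
at [506.23 176.63  87.03] [ 3.1400e+00 -6.0000e-04  1.6205e+00] F [ 0.9 -0.7 -2.6] w 17.7
turn units [ 0.02 -0.01 -0.04]
shift units (rows of 20mm) [-0.01  0.01  0.1 ]
[-0.09033559 -0.04357225  0.06515756]
```

Request:
step_arm --moves '[0, 0, -0.15, 0, 0, 0, 1, 0, 0, -0.2, 0, 0, 0, 1]'

```text
time: 22.28
tool_pos: [506.2, 176.6, 93.4]
tcp_rot: [3.141, -0.001, 1.621]
contact_force: [0.1, 0.4, -3.2]
grip_width: 17.7
```

Request:
step_arm --moves '[0, 0, -0.25, 0.02, 0, 0, 1, 0, 0, -0.25, 0, 0, 0, 1]'

```text
time: 22.45
tool_pos: [506.3, 176.6, 103.8]
tcp_rot: [-3.141, -0.001, 1.62]
contact_force: [-0.5, 0.0, -2.8]
grip_width: 17.6
```

```bash
python3 - <<'E'
from h import *
corr(93,(506.4,176.4,85));print(get_obs()['moment'])
E
```

```text
at [506.27 176.58 103.79] [-3.1408e+00 -5.0000e-04  1.6205e+00] F [-0.5  0.  -2.8] w 17.6
turn units [-0.01 -0.01 -0.04]
shift units (rows of 20mm) [-0.01  0.01  0.94]
[-0.09840287 -0.00844067  0.02224982]
```

Lifting freely with only the crank's weight (−2.8 N). Continue up.

Request:
step_arm --moves '[0, 0, -0.4, 0, 0, 0, 1, 0, 0, -0.6, 0, 0, 0, 1, 0, 0, -0.8, 0, 0, 0, 1, 0, 0, -0.6, 0, 0, 0, 1, 0, 0, 0, 0, 0, 0, 1]'

```text
time: 22.87
tool_pos: [506.0, 176.4, 157.3]
tcp_rot: [-3.141, -0.0, 1.62]
contact_force: [0.3, 0.5, -2.2]
grip_width: 18.1
```

```bash
python3 - <<'E'
from h import *
corr(90)
plan((500.8,-165.4,150),90,24,g=1)
a=snap('scene','s16.png');b=snap('side','sd16.png')
A=cv2.resize(a[130:250,300:420],(400,400),interpolation=cv2.INTER_CUBIC)
B=cv2.resize(b[210:310,230:330],(400,400),interpolation=cv2.INTER_CUBIC)
cv2.imwrite('pics/c16.png',np.hstack([A,B])[:,:,::-1])
E
```

```text
at [506.05 176.42 157.31] [-3.1409e+00 -4.0000e-04  1.6204e+00] F [ 0.3  0.5 -2.2] w 18.1
turn units [-0.01 -0.01  0.71]
delta [  -5.24725133 -341.81546661   -7.30818693] dyaw -2.843953900676506
-0.71,-0.05,0.02,0,0,0.03,1,-0.71,-0.04,0.02,0,0,0.03,1,-0.71,-0.04,0.02,0,0,0.03,1,-0.71,-0.04,0.02,0,0,0.03,1,-0.71,-0.04,0.02,0,0,0.03,1,-0.71,-0.04,0.02,0,0,0.03,1,-0.71,-0.04,0.02,0,0,0.03,1,-0.71,-0.04,0.02,0,0,0.03,1
-0.71,-0.03,0.02,0,0,0.03,1,-0.71,-0.03,0.02,0,0,0.03,1,-0.71,-0.03,0.02,0,0,0.03,1,-0.71,-0.03,0.02,0,0,0.03,1,-0.71,-0.03,0.02,0,0,0.03,1,-0.71,-0.03,0.02,0,0,0.03,1,-0.71,-0.03,0.02,0,0,0.03,1,-0.71,-0.02,0.02,0,0,0.03,1
-0.71,-0.02,0.02,0,0,0.03,1,-0.71,-0.02,0.02,0,0,0.03,1,-0.71,-0.02,0.02,0,0,0.03,1,-0.71,-0.02,0.02,0,0,0.03,1,-0.71,-0.02,0.02,0,0,0.03,1,-0.71,-0.02,0.02,0,0,0.03,1,-0.71,-0.01,0.02,0,0,0.03,1,-0.71,-0.01,0.02,0,0,0.03,1
```

View pics/c16.png

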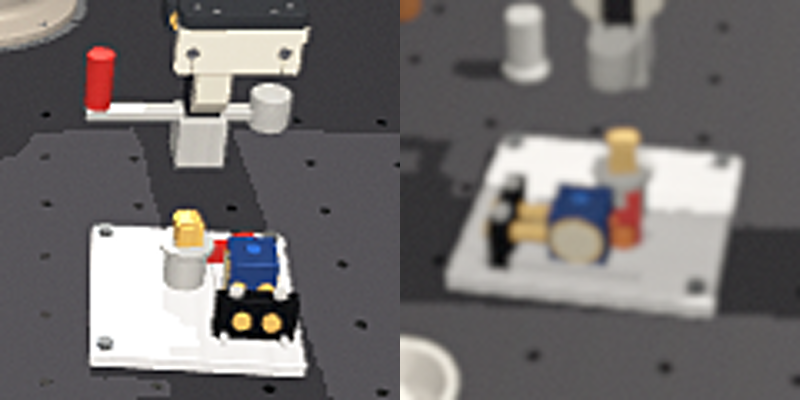

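```bash
python3 - <<'E'
from h import *
import pickle
o=pickle.load(open('o3.pkl','rb'))
for n,p,z in [('pinkhub',(405,205),44),('pinkgrip',(422,213),60),('pinkcw',(404,248),45),('pinkknob',(452,150),75),('pinkarm end',(432,142),30),('small hub',(312,282),30),('small cw',(285,289),40),('small end',(355,297),30),('brownend',(185,278),40),('brownknob',(216,288),70)]: print(n,onz(ray('wrist',p,o),z).round(0))
for n,p,z in [('pinkknob',(151,214),70),('pinkhub',(150,215),20),('small hub',(181,191),15),('small cw',(193,181),40),('small knob',(158,184),50),('brown hub',(240,179),15),('brown cw',(252,170),40),('brown knob',(220,170),50)]: print(n,onz(ray('scene',p),z).round(0))
E
```

```text
pinkhub [ 561. -296.   44.]
pinkgrip [ 564. -308.   60.]
pinkcw [ 522. -326.   45.]
pinkknob [ 626. -283.   75.]
pinkarm end [ 629. -284.   30.]
small hub [ 429. -271.   30.]
small cw [ 409. -246.   40.]
small end [ 440. -326.   30.]
brownend [ 360. -145.   40.]
brownknob [ 385. -175.   70.]
pinkknob [ 616. -284.   70.]
pinkhub [ 552. -318.   20.]
small hub [ 435. -275.   15.]
small cw [ 424. -243.   40.]
small knob [ 459. -323.   50.]
brown hub [ 366. -129.   15.]
brown cw [358. -95.  40.]
brown knob [ 380. -178.   50.]
```

Request:
step_arm --moves '[-0.4, -0.03, 0, 0, 0, 0, 1, -0.6, -0.05, 0, 0, 0, 0, 1, -0.75, -0.05, 0, 0, 0, 0, 1, -0.75, -0.05, 0, 0, 0, 0, 1, -0.75, -0.05, 0, 0, 0, 0, 1, -0.75, -0.05, 0, 0, 0, 0, 1, -0.75, -0.05, 0, 0, 0, 0, 1, -0.75, -0.05, 0, 0, 0, 0, 1]'

```text
time: 23.63
tool_pos: [497.7, 57.3, 149.0]
tcp_rot: [-3.125, 0.001, 1.624]
contact_force: [-0.2, 0.1, -1.9]
grip_width: 18.1
```

Request:
step_arm --moves '[-0.75, -0.05, 0, 0, 0, 0, 1, -0.75, -0.05, 0, 0, 0, 0, 1, -0.75, -0.05, 0, 0, 0, 0, 1, -0.75, -0.05, 0, 0, 0, 0, 1, -0.75, -0.05, 0, 0, 0, 0, 1, -0.75, -0.05, 0, 0, 0, 0, 1, -0.75, -0.05, 0, 0, 0, 0, 1, -0.75, -0.05, 0, 0, 0, 0, 1]'

```text
time: 24.3
tool_pos: [487.9, -77.0, 142.8]
tcp_rot: [-3.11, -0.0, 1.62]
contact_force: [-0.1, -0.1, -3.1]
grip_width: 17.6
```

```bash
python3 - <<'E'
from h import *
corr(92,(500.8,-165.4,140))
plan((500.8,-165.4,140),92,8,g=1)
E
```

```text
at [487.92 -76.95 142.85] [-3.1105e+00 -1.0000e-04  1.6197e+00] F [-0.1 -0.1 -3.1] w 17.6
turn units [-0.45  0.    0.2 ]
shift units (rows of 20mm) [-4.45  0.43  0.13]
delta [ 12.87992049 -88.44816448  -2.84900363] dyaw -0.8027162247839491
-0.56,0.05,0.02,0,0,0.03,1,-0.56,0.05,0.02,0,0,0.03,1,-0.56,0.06,0.02,0,0,0.03,1,-0.56,0.06,0.02,0,0,0.03,1,-0.56,0.06,0.02,0,0,0.03,1,-0.56,0.06,0.02,0,0,0.03,1,-0.56,0.06,0.02,0,0,0.03,1,-0.56,0.06,0.02,0,0,0.03,1
```

Request:
step_arm --moves '[-0.6, 0.1, 0, -0.45, 0, 0.1, 1, -0.65, 0.12, 0, 0, 0, 0, 1, -0.65, 0.12, 0, 0, 0, 0, 1, -0.65, 0.12, 0, -0.1, 0, 0, 1, -0.65, 0.1, 0, 0, 0, 0, 1, -0.6, 0.1, 0, 0, 0, 0, 1, -0.4, 0.05, 0, 0, 0, 0, 1, 0, 0, 0, 0, 0, 0, 1]'

```text
time: 24.97
tool_pos: [498.6, -173.6, 137.2]
tcp_rot: [-3.139, -0.003, 1.605]
contact_force: [-0.1, 0.3, -2.2]
grip_width: 17.7
```

```bash
python3 - <<'E'
from h import *
corr(92,(500.8,-165.4,51))
o=get_obs();import pickle;pickle.dump(o,open('o17.pkl','wb'))
w=snap('wrist','w17.png');a=snap('scene','s17.png');b=snap('side','sd17.png')
A=cv2.resize(a[140:240,160:260],(400,400),interpolation=cv2.INTER_CUBIC)
B=cv2.resize(b[140:220,260:340],(400,400),interpolation=cv2.INTER_CUBIC)
cv2.imwrite('pics/c17.png',np.hstack([A,B])[:,:,::-1])
E
```

```text
at [ 498.64 -173.57  137.19] [-3.1386e+00 -2.5000e-03  1.6051e+00] F [-0.1  0.3 -2.2] w 17.7
turn units [-0.04 -0.04 -0.01]
shift units (rows of 20mm) [0.39 0.13 4.31]
```

View pics/c17.png

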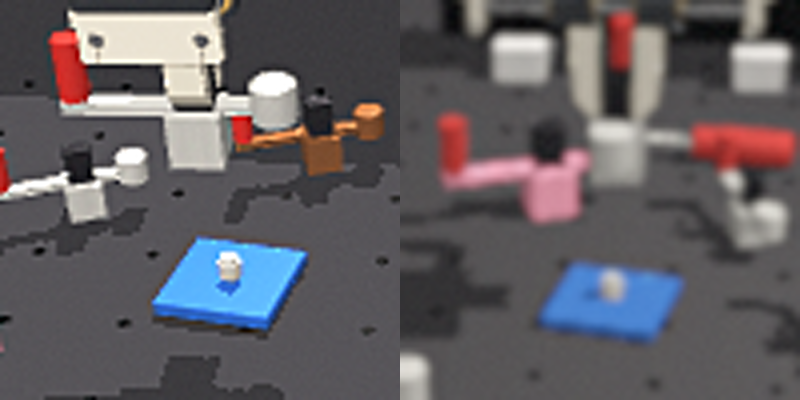

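View pics/w17.png

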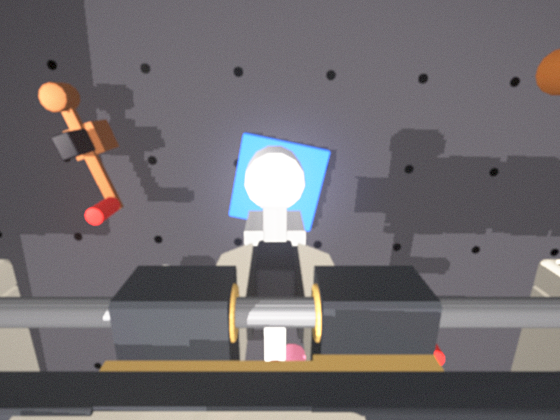

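```bash
python3 - <<'E'
from h import *
print(tri([ray('scene',(217.25,204)),ray('side',(302.6,195.5))]), onz(ray('scene',(217.25,203.7)),25),onz(ray('side',(302.6,195)),25))
E
```

```text
(array([ 500.08278526, -165.38995041,   23.22491648]), [np.float64(1.6247445940195562), np.float64(1.6247445940196057)]) [ 503.84623784 -163.71252451   25.        ] [ 499.67042445 -168.66418332   25.        ]
```

Request:
step_arm --moves '[0.39, 0.13, 0.3, -0.04, -0.04, 0, 1, 0, 0, 0.6, 0, 0, 0, 1, 0, 0, 0.8, 0, 0, 0, 1, 0, 0, 0.6, 0, 0, 0, 1, 0, 0, 0, 0, 0, 0, 1]'

```text
time: 25.53
tool_pos: [501.6, -157.3, 89.7]
tcp_rot: [3.139, -0.001, 1.611]
contact_force: [0.2, 0.1, -2.3]
grip_width: 17.8
```

```bash
python3 - <<'E'
from h import *
corr(92,(500.8,-165.4,51))
E
```

```text
at [ 501.6  -157.28   89.66] [ 3.1394e+00 -7.0000e-04  1.6108e+00] F [ 0.2  0.1 -2.3] w 17.8
turn units [ 0.03 -0.01  0.07]
shift units (rows of 20mm) [-0.41 -0.06  1.93]
```

Request:
step_arm --moves '[-0.36, -0.06, 0.2, 0.03, 0, 0, 1, 0, 0, 0.1, 0, 0, 0, 1, 0, 0, 0, 0, 0, 0, 1]'

```text
time: 25.78
tool_pos: [500.9, -162.6, 83.4]
tcp_rot: [-3.141, -0.001, 1.614]
contact_force: [-0.4, 1.0, -1.8]
grip_width: 17.7
```

```bash
python3 - <<'E'
from h import *
corr(92,(500.8,-165.4,51))
E
```

```text
at [ 500.9  -162.6    83.42] [-3.1411e+00 -1.2000e-03  1.6139e+00] F [-0.4  1.  -1.8] w 17.7
turn units [-0.01 -0.02  0.12]
shift units (rows of 20mm) [-0.14 -0.01  1.62]
```

Request:
step_arm --moves '[-0.14, 0, 0.2, 0, -0.02, 0, 1, 0, 0, 0.15, 0, 0, 0, 1, 0, 0, 0.1, 0, 0, 0, 1]'

```text
time: 26.03
tool_pos: [502.1, -166.1, 75.4]
tcp_rot: [3.139, 0.002, 1.614]
contact_force: [-0.1, 0.3, -3.4]
grip_width: 17.8
```

```bash
python3 - <<'E'
from h import *
corr(92,(500.8,-165.4,51))
b=snap('side','sd18.png');a=snap('scene','s18.png')
A=cv2.resize(a[160:240,170:250],(400,400),interpolation=cv2.INTER_CUBIC)
B=cv2.resize(b[160:220,270:330],(400,400),interpolation=cv2.INTER_CUBIC)
cv2.imwrite('pics/c18.png',np.hstack([A,B])[:,:,::-1])
E
```

```text
at [ 502.14 -166.1    75.36] [3.1389e+00 2.0000e-03 1.6138e+00] F [-0.1  0.3 -3.4] w 17.8
turn units [0.04 0.03 0.12]
shift units (rows of 20mm) [ 0.04 -0.07  1.22]
```

View pics/c18.png

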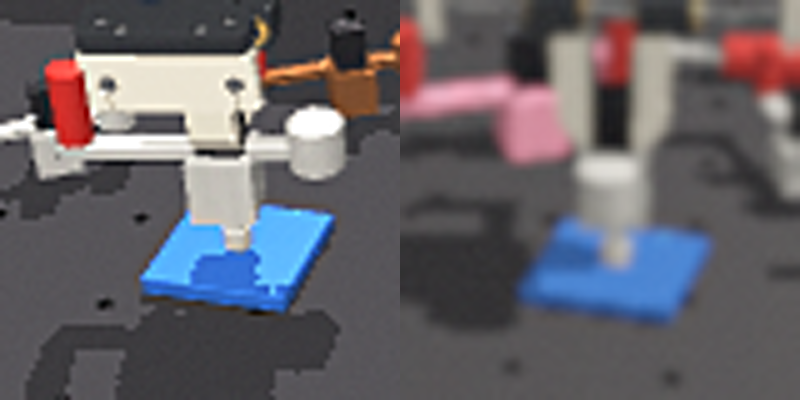

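```bash
cat >> h.py <<'E'
def proj(n,P):
    c=get_calibration(n);Rm=R.from_euler('xyz',c['orientation']).as_matrix();v=Rm.T@(np.array(P,float)-c['eye']);u=c['mtx']@v;return (u[:2]/u[2]).round(1)
E
python3 - <<'E'
from h import *
for P in [(502,-166,34),(502,-166,68),(502,-166,25),(500.8,-165.4,25),(500.8,-165.4,10)]:
    s=proj('scene',P);d=proj('side',P);print(P,s,d,'crop',(s-[170,160])*5,(d-[270,160])*400/60+[400,0])
# original hub on stand corners in scene
for y in (-182,-150): print(proj('scene',(518,y,36)), (proj('scene',(518,y,36))-[170,160])*5)
E
python3 - <<'E'
import cv2
a=cv2.imread('pics/s18.png');cv2.imwrite('pics/c19.png',cv2.resize(a[180:225,195:240],(800,800)[:2],interpolation=cv2.INTER_CUBIC)[:600])
E
```

```text
(502, -166, 34) [216.1 200.2] [301.8 192.9] crop [230.5 201. ] [612.         219.33333333]
(502, -166, 68) [214.7 188.6] [301.9 183.5] crop [223.5 143. ] [612.66666667 156.66666667]
(502, -166, 25) [216.5 203.3] [301.8 195.3] crop [232.5 216.5] [612.         235.33333333]
(500.8, -165.4, 25) [216.8 203. ] [302.2 195.4] crop [234. 215.] [614.66666667 236.        ]
(500.8, -165.4, 10) [217.4 207.9] [302.1 199.5] crop [237.  239.5] [614.         263.33333333]
[208.2 203. ] [191. 215.]
[221.2 203.4] [256. 217.]
```

View pics/c19.png

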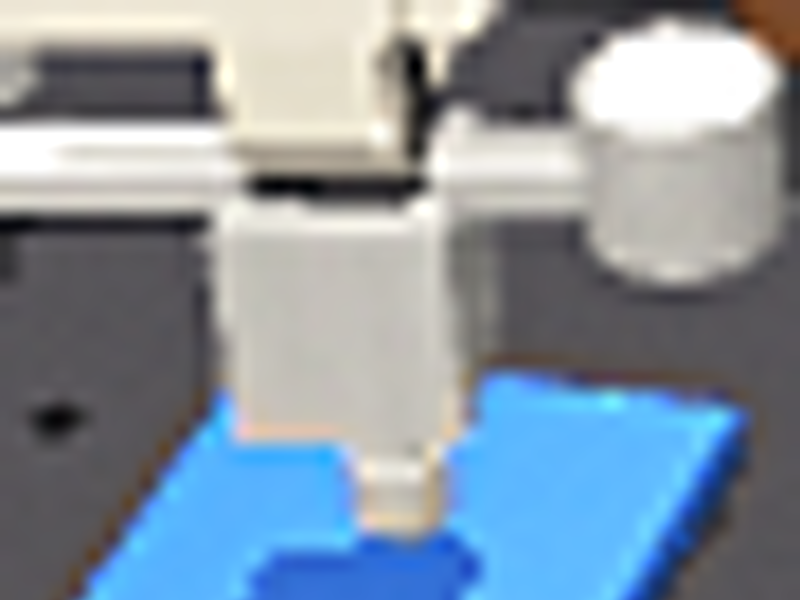

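Request:
step_arm --moves '[0.07, -0.06, 0.1, 0.04, 0.03, 0, 1, 0, 0, 0.05, 0, 0, 0, 1]'

```text
time: 26.3
tool_pos: [500.7, -164.7, 72.3]
tcp_rot: [-3.141, -0.0, 1.614]
contact_force: [0.1, 0.9, -2.3]
grip_width: 17.7
```

```bash
python3 - <<'E'
from h import *
corr(92,(500.6,-165,51))
E
```

```text
at [ 500.72 -164.68   72.32] [-3.1411e+00 -4.0000e-04  1.6135e+00] F [ 0.1  0.9 -2.3] w 17.7
turn units [-0.01 -0.01  0.11]
shift units (rows of 20mm) [-0.02 -0.01  1.07]
```

Request:
step_arm --moves '[-0.02, 0, 0.15, 0, 0, 0, 1, 0, 0, 0.15, 0, 0, 0, 1]'

```text
time: 26.47
tool_pos: [501.0, -165.2, 66.4]
tcp_rot: [3.141, 0.0, 1.614]
contact_force: [-0.2, -0.5, -2.0]
grip_width: 18.1
```

Request:
step_arm --moves '[0, 0, 0.12, 0, 0, 0, 1, 0, 0, 0.12, 0, 0, 0, 1]'

```text
time: 26.63
tool_pos: [501.0, -165.2, 60.9]
tcp_rot: [3.141, 0.0, 1.614]
contact_force: [-0.8, -0.5, -2.3]
grip_width: 17.5
```

```bash
python3 - <<'E'
from h import *
corr(92,(500.6,-165,51))
E
```

```text
at [ 500.98 -165.18   60.91] [3.1413e+00 1.0000e-04 1.6136e+00] F [-0.8 -0.5 -2.3] w 17.5
turn units [0.   0.   0.11]
shift units (rows of 20mm) [ 0.01 -0.02  0.5 ]
```

Request:
step_arm --moves '[0, -0.01, 0.12, 0, 0, 0, 1, 0, 0, 0.12, 0, 0, 0, 1]'

```text
time: 26.8
tool_pos: [500.7, -165.2, 55.4]
tcp_rot: [3.142, -0.0, 1.614]
contact_force: [-0.6, 0.3, -2.3]
grip_width: 17.5
```

Request:
step_arm --moves '[0, 0, 0.06, 0, 0, 0, 1, 0, 0, 0.05, 0, 0, 0, 1]'

```text
time: 26.97
tool_pos: [500.5, -165.1, 52.5]
tcp_rot: [-3.141, -0.0, 1.614]
contact_force: [0.7, -0.3, -2.0]
grip_width: 17.6
```

Request:
step_arm --moves '[0, 0, 0.04, 0, 0, 0, 1, 0, 0, 0.04, 0, 0, 0, 1]'

```text
time: 27.13
tool_pos: [500.4, -165.1, 51.0]
tcp_rot: [-3.141, -0.0, 1.614]
contact_force: [-2.8, 1.1, 11.1]
grip_width: 17.9
```

Request:
step_arm --moves '[0, 0, 0.03, 0, 0, 0, 1, 0, 0, 0.03, 0, 0, 0, 1]'

```text
time: 27.3
tool_pos: [500.4, -165.1, 51.0]
tcp_rot: [-3.141, -0.0, 1.614]
contact_force: [-1.4, 1.2, 4.0]
grip_width: 17.5
```

Request:
step_arm --moves '[0, 0, 0, 0, 0, 0, 0.4, 0, 0, 0, 0, 0, 0, 0, 0, 0, 0, 0, 0, 0, 0, 0, 0, 0, 0, 0, 0, -0.2, 0, 0, 0, 0, 0, 0, -0.2, 0, 0, 0, 0, 0, 0, -0.2]'

```text
time: 27.8
tool_pos: [501.8, -165.8, 52.0]
tcp_rot: [3.138, 0.002, 1.614]
contact_force: [-0.1, 0.2, -0.7]
grip_width: 52.6
```

Request:
step_arm --moves '[0, 0, -0.4, 0, 0, 0, -0.2, 0, 0, -1, 0, 0, 0, -0.2, 0, 0, -1, 0, 0, 0, -0.2, 0, 0, -1, 0, 0, 0, -0.2, 0, 0, -1, 0, 0, 0, -0.2, 0, 0, -1, 0, 0, 0, -0.2, 0, 0, -1, 0, 0, 0, -0.2, 0, 0, 0, 0, 0, 0, -0.2]'

```text
time: 28.47
tool_pos: [500.6, -165.1, 188.1]
tcp_rot: [3.141, 0.0, 1.614]
contact_force: [-0.2, -0.4, 0.5]
grip_width: 55.5
```

```bash
python3 - <<'E'
from h import *
corr(92)
o=get_obs();import pickle;pickle.dump(o,open('o20.pkl','wb'))
w=snap('wrist','w20.png');b=snap('side','sd20.png');a=snap('scene','s20.png')
A=cv2.resize(a[160:240,170:250],(400,400),interpolation=cv2.INTER_CUBIC)
B=cv2.resize(b[230:290,250:310],(400,400),interpolation=cv2.INTER_CUBIC)
cv2.imwrite('pics/c20.png',np.hstack([A,B])[:,:,::-1])
E
```

```text
at [ 500.55 -165.14  188.06] [3.1409e+00 4.0000e-04 1.6137e+00] F [-0.2 -0.4  0.5] w 55.5
turn units [0.01 0.01 0.11]
```

View pics/c20.png

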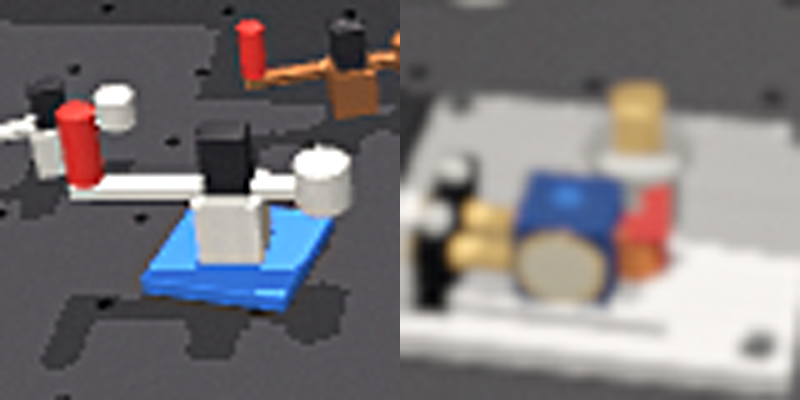

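View pics/w20.png

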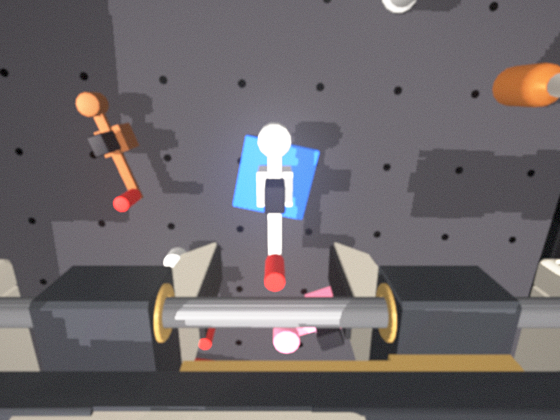

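```bash
python3 - <<'E'
from h import *
print(tri([ray('scene',(170+222/5,160+127/5)),ray('wrist',(275,184),get_obs())]))
print(close_job())
E
```

```text
(array([ 498.15723858, -158.72079111,   73.23473872]), [np.float64(8.056159003309942), np.float64(8.056159003310015)])
the job is handed in; nothing more can be done
None
```

The job is handed in at about 28.5 s of the 72 s allowed. As far as my checks show, the crank is back on its stand and the cell is still clamped. `close_job` gives no verdict.

**What I did**
- I took the large steel crank off its blue stand, not the pink, brown or small steel ones. It went fully home on the square shaft, seating at the expected height with about 18 N downward.
- I turned it clockwise by the knob. Plain turning took about 4.5 N. After the cell stopped moving I pressed gradually up to about 11.7 N at the knob, which is about 7 N over plain turning.
- I backed off into the play, re-gripped the grip block and lifted the crank straight off; I felt only its own weight. I set it over the stub with about 11 N peak contact and let go.

**Last checks**
- **Crank:** the scene and wrist pictures show it upright on the blue plate. The gripper's height at contact matched the underside resting on the plate.
- **Clamp:** the side picture shows the roller still against the cell and the cell against the pins.
- **Robot:** the gripper was clear of everything and the force reading was near zero.

**What disagreed or could not be measured**
- A last quick triangulation of the grip top was poor: the two rays missed each other by 16 mm, giving a point about 7 mm from the stand's axis. I think this came from badly picked pixels, and I relied on the seating height and pictures instead.
- The remaining clamp force on the cell could not be measured directly. I judged it only from the knob force and the picture.
- After backing off about 3 mm, the knob still pushed on the gripper with about 3 N, in the direction that resists tightening. The cell and finger did not visibly move when I let go.

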